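# Clear the rack, lock the test-tile carriers in it and blow them off

## Task

Clear the rack of whatever stamps were left on its posts, standing them upright on the table, and load every test-tile carrier into the rack, each on a post of its own: pass its T-toggle down through the slot until the deck rests on the post, then give it a quarter turn so that the toggle lies squarely across the slot and holds. When all carriers are locked and the rack is clear of stamps, squeeze the clamped blow gun's trigger fully against its handle, keep it in for three seconds, and let it spring back. Leave the other things on the table where they are.

Things in the scene. Friction and masses are not known exactly. Their poses are not given: they have to be found in the camera images.
- carrier0: Tile carrier, one of up to four alike (absent: None): round aluminium deck 69 mm across on four legs, a tan test tile upright on it, a steel T-toggle under it; 0.2 kg. Origin: on its axis, level with the legs' feet (on the table when it stands there); z up. Deck 22 to 27 mm above the origin; legs 6 mm thick, 31.5 mm from the axis, midway between x and y.
- carrier1: Tile carrier, the same as carrier0. Its T-toggle: round cross bar 8 mm thick and 25 mm long, along the carrier's y, its centre 10 mm above the origin, on an 8 mm stem that runs up the axis to the deck. There are 8 mm between the top of the bar and the deck.
- carrier2: Tile carrier, the same as carrier0. Its tile: 38 mm wide along y, 7 mm thick along x, centred on the axis, from 27 to 83 mm above the origin; two clip jaws hold its faces, up to 37 mm above the origin and 12 mm out along x. Take the carrier by the tile's two side edges (38 mm).
- carrier3: Tile carrier, the same as carrier0 (toggle: see carrier1; tile: see carrier2).
- rack: Fixed rack: grey base 70 x 300 x 8 mm with a row of four steel posts along its y, at y = -114, -38, 38 and 114 mm. Origin: centre of its underside on the table; x across the row, z up. Each post is 36 mm square and 42 mm tall; its 6 mm top plate has a slot 29.5 mm long along y (the row) and 12 mm wide along x; the post is hollow below.
- post0 (a point): Centre of the top face of a post of the rack, at its y = -114 mm; axes as the rack's. A carrier that is fully down rests with its deck on the post, its origin 22 mm below this point, its legs outside the post; the toggle is then clear under the plate (2 mm play) and turns freely either way, with no click or stop at the quarter turn.
- post1 (a point): Centre of the top face of a post like post0, at the rack's y = -38 mm.
- post2 (a point): Centre of the top face of a post like post0, at the rack's y = 38 mm.
- post3 (a point): Centre of the top face of a post like post0, at the rack's y = 114 mm.
- blow_gun: Air blow gun held upside down in a fixed clamp with a 90 x 90 mm foot. Origin: centre of the foot's underside, on the table; nozzle along -x (to the rack), z up. The black handle stands upright, x = 1 to 23 mm, y = -11 to 11 mm, its top at 156 mm, a brass fitting on it to 166 mm. Pinch handle and trigger together from above: 49 mm over both along x at rest, about 35 mm squeezed.
- trigger (a joint): Trigger of the blow gun, rad: 0 at rest (sprung out), 0.28 squeezed fully against the handle. Lever 8 mm thick, 16 mm wide, hinged at the gun's x = -22 mm, 85 mm above the table, its free end at 152 mm; upright at rest (x = -26 to -18 mm). Some 7 N near the free end hold it fully in; it springs back when let go.
- stamp0: Turned wooden stamp left standing on post0 of the rack (absent: None): round, face 26 mm across at the foot, 20 mm thick from 24 mm up to its top at 60 mm, 30 g. Origin: centre of its underside; z up.
- stamp1: Turned wooden stamp left standing on post2 of the rack (absent: None): round, face 26 mm across at the foot, 20 mm thick from 24 mm up to its top at 60 mm, 30 g. Origin: centre of its underside; z up.
- jar: Small glaze test jar with dark cap, 49 mm across, 64 mm tall; origin under its centre. A bystander.
- rib: Wooden rib, 43 x 83 x 6 mm, lying flat; origin under its centre. A bystander.

How it is judged (in metres and radians):
On the way, in this order (a step that is already met when the one before it is completed fails the run):
1. every stamp stands upright on the table and every carrier present is locked on a post (((horizontal distance between carrier0 and post0 below 0.014 m and z of carrier0 in the frame of post0 between -0.027 and -0.0185 m and angle between the y axis of carrier0 and the y axis of rack, either way round above 1.22 rad and angle between carrier0's own z axis and vertical below 0.12 rad) or (horizontal distance between carrier0 and post1 below 0.014 m and z of carrier0 in the frame of post1 between -0.027 and -0.0185 m and angle between the y axis of carrier0 and the y axis of rack, either way round above 1.22 rad and angle between carrier0's own z axis and vertical below 0.12 rad) or (horizontal distance between carrier0 and post2 below 0.014 m and z of carrier0 in the frame of post2 between -0.027 and -0.0185 m and angle between the y axis of carrier0 and the y axis of rack, either way round above 1.22 rad and angle between carrier0's own z axis and vertical below 0.12 rad) or (horizontal distance between carrier0 and post3 below 0.014 m and z of carrier0 in the frame of post3 between -0.027 and -0.0185 m and angle between the y axis of carrier0 and the y axis of rack, either way round above 1.22 rad and angle between carrier0's own z axis and vertical below 0.12 rad)) and ((horizontal distance between carrier1 and post0 below 0.014 m and z of carrier1 in the frame of post0 between -0.027 and -0.0185 m and angle between the y axis of carrier1 and the y axis of rack, either way round above 1.22 rad and angle between carrier1's own z axis and vertical below 0.12 rad) or (horizontal distance between carrier1 and post1 below 0.014 m and z of carrier1 in the frame of post1 between -0.027 and -0.0185 m and angle between the y axis of carrier1 and the y axis of rack, either way round above 1.22 rad and angle between carrier1's own z axis and vertical below 0.12 rad) or (horizontal distance between carrier1 and post2 below 0.014 m and z of carrier1 in the frame of post2 between -0.027 and -0.0185 m and angle between the y axis of carrier1 and the y axis of rack, either way round above 1.22 rad and angle between carrier1's own z axis and vertical below 0.12 rad) or (horizontal distance between carrier1 and post3 below 0.014 m and z of carrier1 in the frame of post3 between -0.027 and -0.0185 m and angle between the y axis of carrier1 and the y axis of rack, either way round above 1.22 rad and angle between carrier1's own z axis and vertical below 0.12 rad)) and ((horizontal distance between carrier2 and post0 below 0.014 m and z of carrier2 in the frame of post0 between -0.027 and -0.0185 m and angle between the y axis of carrier2 and the y axis of rack, either way round above 1.22 rad and angle between carrier2's own z axis and vertical below 0.12 rad) or (horizontal distance between carrier2 and post1 below 0.014 m and z of carrier2 in the frame of post1 between -0.027 and -0.0185 m and angle between the y axis of carrier2 and the y axis of rack, either way round above 1.22 rad and angle between carrier2's own z axis and vertical below 0.12 rad) or (horizontal distance between carrier2 and post2 below 0.014 m and z of carrier2 in the frame of post2 between -0.027 and -0.0185 m and angle between the y axis of carrier2 and the y axis of rack, either way round above 1.22 rad and angle between carrier2's own z axis and vertical below 0.12 rad) or (horizontal distance between carrier2 and post3 below 0.014 m and z of carrier2 in the frame of post3 between -0.027 and -0.0185 m and angle between the y axis of carrier2 and the y axis of rack, either way round above 1.22 rad and angle between carrier2's own z axis and vertical below 0.12 rad)) and ((horizontal distance between carrier3 and post0 below 0.014 m and z of carrier3 in the frame of post0 between -0.027 and -0.0185 m and angle between the y axis of carrier3 and the y axis of rack, either way round above 1.22 rad and angle between carrier3's own z axis and vertical below 0.12 rad) or (horizontal distance between carrier3 and post1 below 0.014 m and z of carrier3 in the frame of post1 between -0.027 and -0.0185 m and angle between the y axis of carrier3 and the y axis of rack, either way round above 1.22 rad and angle between carrier3's own z axis and vertical below 0.12 rad) or (horizontal distance between carrier3 and post2 below 0.014 m and z of carrier3 in the frame of post2 between -0.027 and -0.0185 m and angle between the y axis of carrier3 and the y axis of rack, either way round above 1.22 rad and angle between carrier3's own z axis and vertical below 0.12 rad) or (horizontal distance between carrier3 and post3 below 0.014 m and z of carrier3 in the frame of post3 between -0.027 and -0.0185 m and angle between the y axis of carrier3 and the y axis of rack, either way round above 1.22 rad and angle between carrier3's own z axis and vertical below 0.12 rad)) and height (world z) of stamp0 between -0.005 and 0.006 m and angle between each of stamp0, stamp1's own z axis and vertical below 0.15 rad and height (world z) of stamp1 between -0.005 and 0.006 m), for 0.2 s.
2. the trigger is squeezed fully in and held there (all of step 1 and value of joint trigger above 0.23 rad), for 2 s.
3. the trigger is let go and springs back (value of joint trigger below 0.03 rad), for 0.2 s.
At the end, for the whole second after the job is handed in: Every stamp stands upright (0.15 rad) on the table top, off the rack. Every carrier is upright on a post, deck down on it (origin 18.5 to 27 mm below the post top, within 14 mm of its centre sideways), toggle within 20 degrees of square across the slot. Trigger at rest (under 0.03 rad) (all of step 1 and value of joint trigger below 0.03 rad); the robot touches nothing.
It fails at once if a bystander (jar, rib) is moved more than 4 cm (distance of any of jar, rib from where it was at the start of the episode above 0.04 m).
Of carrier0, carrier1, carrier2, carrier3 only 3 to 4 are there at a start; the rules pass over those that are not, and their reading is None.
Of stamp0, stamp1 only 1 to 2 are there at a start; the rules pass over those that are not, and their reading is None.
At some moment in a run one of carrier0, carrier1, carrier2, carrier3 may be knocked a few centimetres aside while the robot is not near it.
It also fails if it takes over 210 s, if anything falls off the work surface, if the arm or the gripper's body presses on something with over 40 N, if the wrist force passes 120 N, or if a joint passes its speed limit or range.

## Robot

A 6-joint arm with a two-finger parallel gripper is mounted at the origin on the work surface; the furniture and walls round the work are solid. World frame = base frame: x ahead of the robot, y to its left, z up, the work surface at z = 0. Lengths are in m, angles in degrees, forces in N, time in s.
With the tool pointing down it reaches from about 0.25 to 0.725 m from the base axis. Payload 9.7 kg.
Tool frame: the origin (TCP) lies midway between the tips of the shut fingers; the grasp point (between the pads) lies 19 mm behind it; z points along the fingers, y is the line along which they close (so a half turn about z gives the same grasp; the last joint's range is limited). The gripper opens to 85 mm and grips with 20 to 120 N. Pads are 22 mm wide; open, the fingers measure 114 mm over their backs; the gripper's body (76 mm by 85 mm) begins 54 mm behind the grasp point. The pads swing forward as they close: fully open they stand 13 mm farther back than shut.
Start: joints at [67.838, 4.979, 10.078, 95.1, 0, 90], TCP at [0.207, 0.509, 0.231] pointing down, gripper open.
Joint ranges: [-179.16, 179.16], [-48.56, 103.87], [-65.8, 70.77], [-126.05, 130.52], [-82.76, 87.17], [-180, 180]. Speed limits (degrees/s): [127.2, 127.2, 147.25, 180, 180, 180].

## Interface

Orientations are given as [roll, pitch, yaw] about the fixed x, y, z axes, in that order (R = Rz(yaw) Ry(pitch) Rx(roll)).
In Python, from workcell import bot gives the robot as it stands.
- The arm moves only by the shell command python3 -m crank 'ROWS' [FORCE]. ROWS is JSON, a list of rows, each an object with "gripper": the finger opening in mm, from 0 to 85.4; "travel": the shift along the tool's x, y, z in mm, a list of three; "twist": the turn, a rotation vector about the tool's x, y, z in rad, a list of three. In form: [{"gripper": gripper, "travel": [tx, ty, tz], "twist": [rx, ry, rz]}, ...]. A call has 1 to 12 rows; each row shifts and turns the commanded pose from where the row before left it, along the tool's axes as they then stand; what a row does not reach is not made up. A row lasts 1/8 s, in which the tool goes at most 62.5 mm and 10.7 degrees, less where a joint would pass 70% of its speed; a pose out of reach is approached as far as the arm can. A call is refused whole if a number of a shift passes 62.5 or a number of a turn 0.188, either way. A call with a gripper value outside its range is refused whole. The fingers move at their own pace and stop on an object; FORCE is the grip in N (left out, the last holds). Time passes only in rows, so rows that do not move let the fingers close. It gives the time, the measured TCP pose, the force, the opening and the grip force at its end, in the units of the state.
- bot.get_obs(): the state, without advancing time (a new reading comes with each control period).
- bot.camera(name): name is "scene" or "top" or "wrist"; returns the picture (384x512x3 uint8, red, green, blue); there is no depth.
- bot.calibration(name): a dict with "vfov" (degrees; the focal length in pixels is half the picture's height over the tangent of half this angle, whatever the lens; pixels are square), "cx", "cy" (the principal point, pixels), "camera_from_world" (4x4, takes a point from world to camera coordinates). Camera axes: x right, y down, z forward; pixel columns grow to the right and rows downward; lengths in m; the calibration is good to about 2 mm. The wrist camera is an equidistant fisheye: a pixel r from the principal point sees the ray r / f radians off the axis. A picture is of the moment at which its call begins: read the wrist's pose just before it. calibration takes no time and is no camera call; for the wrist camera it gives the pose at the moment of the call.
- bot.job_done(): hands the job in; it is judged then, once.
The state is a dict: "time": time; "q": joint angles; "qd": joint speeds; "joint_efforts": joint torques, N m; "ee_pos": TCP position; "tcp_rot": TCP orientation; "wrist_force": force on the tool from outside, world axes, zero at the start; "torque": the same for the moment, N m; "opening": finger opening in m; "grasp_force": force on a finger pad.
Only numpy, scipy, OpenCV 4.12 (cv2) and the standard library are available. Lean on these libraries where they do the work, as an engineer would, in place of code of your own. Each camera call takes 0.05 s, during which the arm holds its last target. There are 200 camera calls.

## Working session

There is one attempt and no reset: what is moved stays moved. The work goes in short steps, Python scripts to look and compute and a shell command to move; the robot and the scene stay as the last step left them, time stands still between calls to the robot, and variables do not carry over. Pictures are saved under pics/ and viewed, at most 15 in all, crops included, and the job is handed in when it is done.

```bash
mkdir -p pics; ls
python3 - <<'E'
from workcell import bot
import cv2, json
for n in ("scene","top"):
    im=bot.camera(n); cv2.imwrite(f"pics/{n}0.png",im[:,:,::-1])
    c=bot.calibration(n); print(n,{k:(v if not hasattr(v,'tolist') else v.tolist()) for k,v in c.items()})
print(bot.get_obs())
E
```

```text
pics
scene {'vfov': 53.107398001501494, 'cx': 253.6902059136582, 'cy': 188.71980514462908, 'camera_from_world': [[0.692576830804812, -0.7212995632154642, -0.008017077868150922, -0.4094952760314464], [-0.42341593059221144, -0.3975069849493203, -0.8140682690273788, 0.2800988945195766], [0.5840002424255445, 0.5671993803079143, -0.5807138536536076, 0.6337102391454204], [0.0, 0.0, 0.0, 1.0]]}
top {'vfov': 56.459192389363295, 'cx': 252.22735717980652, 'cy': 191.53511126776723, 'camera_from_world': [[-0.006455429772554229, -0.9999695620914825, -0.004382044844611422, -0.027810604129856205], [-0.9875453006889023, 0.007063997801227663, -0.15717626736352347, 0.567389479432853], [0.1572024380018236, 0.0033128274378265744, -0.9875608430171025, 1.0075309046331913], [0.0, 0.0, 0.0, 1.0]]}
{'time': 0.1, 'q': array([6.78385289e+01, 5.00780062e+00, 1.00418034e+01, 9.50972368e+01,
       2.27976201e-03, 8.99988097e+01]), 'qd': array([-0.02637956, -0.0707191 ,  0.1746848 , -0.00209101,  0.01233902,
        0.05890726]), 'joint_efforts': array([ 2.64616738e-04, -5.21561086e+01,  4.65654659e+01,  1.59661548e-02,
       -8.35627333e-06, -1.18600519e-05]), 'ee_pos': array([0.20739477, 0.50921393, 0.23068053]), 'tcp_rot': array([-1.79936766e+02, -2.28107425e-03,  1.57839717e+02]), 'wrist_force': array([-0.35319889,  1.0722152 ,  0.45378305]), 'torque': array([ 0.01394983, -0.03707413,  0.01978536]), 'grasp_force': 0.0, 'opening': 0.08551889414732247}
```

View pics/scene0.png

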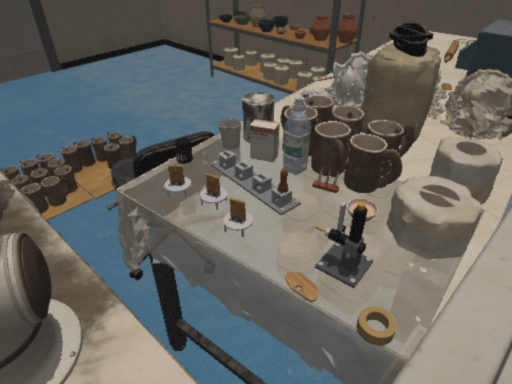

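View pics/top0.png

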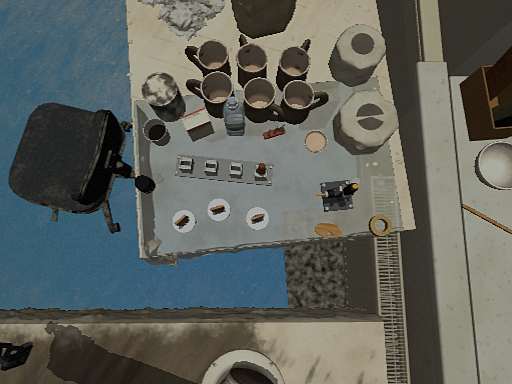

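The scene shows three carriers (top view decks at about (183,221), (218,210), (258,218)). The rack runs from (178,165) to (272,178), with one stamp on its right post (261,170). The blow gun is at (337,195), the jar at (146,184) and the rib at (328,229). Next I'll measure them.

```bash
cat > h.py <<'E'
import numpy as np, cv2
from workcell import bot
def ray(name,u,v,c=None):
    c=c or bot.calibration(name); T=np.array(c["camera_from_world"]); f=192/np.tan(np.radians(c["vfov"]/2))
    x,y=u-c["cx"],v-c["cy"]
    if name=="wrist":
        r=np.hypot(x,y); th=r/f; s=np.sin(th)/max(r,1e-9); d=np.array([x*s,y*s,np.cos(th)])
    else: d=np.array([x/f,y/f,1])
    R=T[:3,:3]; return -R.T@T[:3,3], R.T@d
def plane(name,u,v,z,c=None):
    o,d=ray(name,u,v,c); return o+d*(z-o[2])/d[2]
def proj(name,p,c=None):
    c=c or bot.calibration(name); T=np.array(c["camera_from_world"]); f=192/np.tan(np.radians(c["vfov"]/2))
    q=T[:3,:3]@np.asarray(p)+T[:3,3]
    if name=="wrist":
        r=np.hypot(q[0],q[1]); k=f*np.arctan2(r,q[2])/max(r,1e-9); return np.array([c["cx"]+k*q[0],c["cy"]+k*q[1]])
    return np.array([c["cx"]+f*q[0]/q[2],c["cy"]+f*q[1]/q[2]])
def crop(im,u0,v0,u1,v1,k,fn):
    cv2.imwrite(fn,cv2.resize(im[v0:v1,u0:u1,::-1],None,fx=k,fy=k,interpolation=cv2.INTER_CUBIC))
def state():
    s=bot.get_obs(); print("t",round(s["time"],2),"p",s["ee_pos"].round(4),"rot",s["tcp_rot"].round(1),"op",round(s["opening"]*1000,1),"F",s["wrist_force"].round(1),"q",s["q"].round(0)); return s
E
python3 - <<'E'
from h import *
im=cv2.imread("pics/top0.png")[:,:,::-1].copy()
crop(im,135,140,375,245,3,"pics/top0c.png")
for n,u,v,z in [("origin",0,0,0)]: print(proj("top",(0,0,0)),proj("top",(.207,.509,.231)))
m=(im.min(2)>185).astype(np.uint8); m[:195]=0; m[240:]=0; m[:,:165]=0; m[:,280:]=0
n,l,st,ce=cv2.connectedComponentsWithStats(m)
for i in range(1,n):
    if st[i,4]>40:
        (c,r)=cv2.minEnclosingCircle(np.argwhere(l==i)[:,::-1].astype(np.float32)); print("deck",c,r,st[i],plane("top",*c,.027).round(4))
hsv=cv2.cvtColor(im,cv2.COLOR_RGB2HSV)
for (u,v) in [(183,221),(218,210),(258,218)]: print(hsv[v-2:v+3:2,u-3:u+4:3].tolist())
E
```

```text
[242.35566079 392.93658568] [ 15.24474501 336.70013962]
[[[16, 166, 137], [18, 196, 26], [16, 146, 42]], [[16, 153, 35], [18, 184, 36], [120, 9, 29]], [[18, 186, 37], [110, 17, 46], [30, 8, 131]]]
[[[16, 157, 158], [16, 166, 46], [16, 181, 31]], [[17, 200, 37], [20, 165, 37], [108, 36, 35]], [[102, 46, 28], [60, 26, 29], [5, 17, 89]]]
[[[15, 133, 88], [16, 161, 147], [16, 151, 127]], [[17, 149, 147], [15, 159, 45], [15, 13, 38]], [[10, 33, 23], [113, 31, 33], [0, 17, 60]]]
```

View pics/top0c.png

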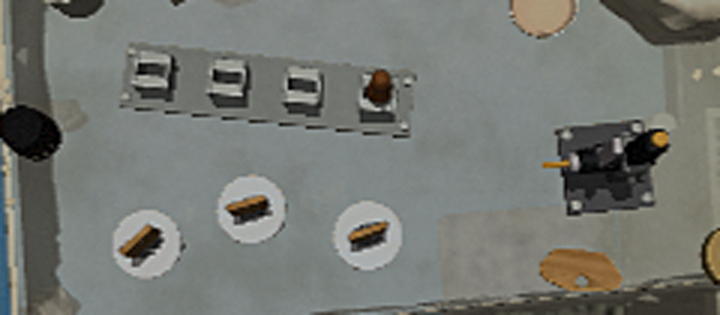

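Crop (3x, offset 135,140) shows decks at crop (147,244), (252,209) and (368,236). Post tops are near (155,63), (231,70), (305,78) and (380,95, stamp), and the gun foot is at (605,167).

Run:
```python
from h import *
im=cv2.imread("pics/top0.png")[:,:,::-1].copy(); hsv=cv2.cvtColor(im,cv2.COLOR_RGB2HSV)
for (u,v) in [(184,221),(219,210),(258,219)]:
    a,b=v-16,u-16
    p=im[a:a+33,b:b+33]; h=hsv[a:a+33,b:b+33]
    m=((p.min(2)>150)&(h[...,1]<40)).astype(np.uint8)
    n,l,st,ce=cv2.connectedComponentsWithStats(m); i=1+np.argmax(st[1:,4])
    hull=cv2.convexHull(np.argwhere(l==i)[:,::-1].astype(np.int32)); e=cv2.fitEllipse(hull)
    c=np.array(e[0])+[b,a]
    t=((h[...,1]>110)&(h[...,0]<25)).astype(np.uint8)
    pts=np.argwhere(t&(h[...,2]>100))[:,::-1]+[b,a]
    w=np.array([plane("top",*q,.083)[:2] for q in pts]); d=np.linalg.svd(w-w.mean(0))[2][0]; s=(w-w.mean(0))@d
    print("deck",c.round(1),np.round(e[1],1),plane("top",*c,.027).round(4)[:2],"tile top",w.mean(0).round(4),"len",np.ptp(s).round(3),"yaw of tile width dir",np.degrees(np.arctan2(d[1],d[0])).round(1), len(pts))
f=lambda u,v:(135+u/3,140+v/3)
for q in [(128,43),(412,72),(409,136),(120,106)]: print("rackcorner",plane("top",*f(*q),.008).round(4))
for q in [(154,63),(230,70),(305,78),(380,93)]: print("post",plane("top",*f(*q),.05).round(4))
for q in [(557,130),(640,122),(655,205),(570,214)]: print("foot",plane("top",*f(*q),.01).round(4))
print("stamp top",plane("top",*f(380,74),.11).round(4))
print("brass",plane("top",*f(660,137),.166).round(4), "jar",plane("top",*f(28,125),.064).round(3),"rib",plane("top",*f(580,270),.006).round(3))
```

```text
deck [183.5 220.9] [21.9 22.6] [0.4836 0.1722] tile top [0.483  0.1724] len 0.033 yaw of tile width dir 132.6 23
deck [218.3 209.2] [22.  22.2] [0.5175 0.0695] tile top [0.5173 0.0691] len 0.033 yaw of tile width dir 106.1 24
deck [257.3 218. ] [22.2 22.3] [ 0.4906 -0.0461] tile top [ 0.4906 -0.0461] len 0.034 yaw of tile width dir 109.0 24
rackcorner [0.6915 0.1989 0.008 ]
rackcorner [ 0.6586 -0.0941  0.008 ]
rackcorner [ 0.5918 -0.09    0.008 ]
rackcorner [0.6251 0.2054 0.008 ]
post [0.6596 0.1635 0.05  ]
post [0.6519 0.0881 0.05  ]
post [0.6433 0.0139 0.05  ]
post [ 0.6276 -0.06    0.05  ]
foot [ 0.5966 -0.2404  0.01  ]
foot [ 0.6042 -0.3251  0.01  ]
foot [ 0.5193 -0.336   0.01  ]
foot [ 0.5108 -0.2503  0.01  ]
stamp top [ 0.6326 -0.0587  0.11  ]
brass [ 0.5614 -0.2997  0.166 ] jar [0.595 0.281 0.064] rib [ 0.455 -0.259  0.006]
```

```bash
python3 -m crank '[{"gripper":85,"travel":[0,0,0],"twist":[0,0,0.186]},{"gripper":85,"travel":[0,0,0],"twist":[0,0,0.186]},{"gripper":85,"travel":[0,0,0],"twist":[0,0,0.186]},{"gripper":85,"travel":[0,0,0],"twist":[0,0,0.186]},{"gripper":85,"travel":[0,0,0],"twist":[0,0,0.186]},{"gripper":85,"travel":[0,0,0],"twist":[0,0,0.186]},{"gripper":85,"travel":[0,0,0],"twist":[0,0,0.186]},{"gripper":85,"travel":[0,0,0],"twist":[0,0,0.186]},{"gripper":85,"travel":[0,0,0],"twist":[0,0,0.186]},{"gripper":85,"travel":[0,0,0],"twist":[0,0,0.186]},{"gripper":85,"travel":[0,0,0],"twist":[0,0,0.186]},{"gripper":85,"travel":[0,0,0],"twist":[0,0,0.186]}]' 60
python3 -m crank '[{"gripper":85,"travel":[0,0,0],"twist":[0,0,0.186]},{"gripper":85,"travel":[0,0,0],"twist":[0,0,0.186]},{"gripper":85,"travel":[0,0,0],"twist":[0,0,0.15]},{"gripper":85,"travel":[0,0,0],"twist":[0,0,0]}]'
python3 -c "
from h import *
state()"
```

```text
time: 1.6
ee_pos: [0.3492, 0.4047, 0.231]
tcp_rot: [-172.6, 2.1, 45.3]
wrist_force: [1.6, 1.3, -0.5]
opening: 0.085
grasp_force: 0.0
time: 2.1
ee_pos: [0.4249, 0.2894, 0.2312]
tcp_rot: [-168.0, 6.9, 27.7]
wrist_force: [0.3, -0.0, 0.0]
opening: 0.085
grasp_force: 0.0
t 2.1 p [0.4249 0.2894 0.2312] rot [-168.     6.9   27.7] op 85.0 F [ 0.3 -0.   0. ] q [ 28.   6.  11. 101.  12. 180.]
```

```bash
cat >> h.py <<'E'
from scipy.spatial.transform import Rotation as Ro
def plan(p,yaw,s=None):
    "print twist needed first (total rotvec), then shift in the turned tool's axes, mm"
    s=s or state(); R=Ro.from_euler("xyz",s["tcp_rot"],degrees=True); Rt=Ro.from_euler("xyz",[180,0,yaw],degrees=True)
    rv=(R.inv()*Rt).as_rotvec(); n=int(np.ceil(np.abs(rv).max()/.186))
    print("twist",rv.round(3),"rows",n,(rv/max(n,1)).round(3),"shift",(Rt.inv().apply(np.array(p)-s["ee_pos"])*1000).round(1))
E
python3 -c "
from h import *
plan((0.48,0.05,0.30),180)"
```

```text
t 2.1 p [0.4249 0.2894 0.2312] rot [-168.     6.9   27.7] op 85.0 F [ 0.3 -0.   0. ] q [ 28.   6.  11. 101.  12. 180.]
twist [-0.229 -0.24  -2.654] rows 15 [-0.015 -0.016 -0.177] shift [ -55.1 -239.4  -68.8]
```

```bash
python3 -m crank '[{"gripper":85,"travel":[0,0,0],"twist":[-0.015,-0.016,-0.177]},{"gripper":85,"travel":[0,0,0],"twist":[-0.015,-0.016,-0.177]},{"gripper":85,"travel":[0,0,0],"twist":[-0.015,-0.016,-0.177]},{"gripper":85,"travel":[0,0,0],"twist":[-0.015,-0.016,-0.177]},{"gripper":85,"travel":[0,0,0],"twist":[-0.015,-0.016,-0.177]},{"gripper":85,"travel":[0,0,0],"twist":[-0.015,-0.016,-0.177]},{"gripper":85,"travel":[0,0,0],"twist":[-0.015,-0.016,-0.177]},{"gripper":85,"travel":[0,0,0],"twist":[-0.015,-0.016,-0.177]},{"gripper":85,"travel":[0,0,0],"twist":[-0.015,-0.016,-0.177]},{"gripper":85,"travel":[0,0,0],"twist":[-0.015,-0.016,-0.177]},{"gripper":85,"travel":[0,0,0],"twist":[-0.015,-0.016,-0.177]},{"gripper":85,"travel":[0,0,0],"twist":[-0.015,-0.016,-0.177]}]'
python3 -m crank '[{"gripper":85,"travel":[0,0,0],"twist":[-0.015,-0.016,-0.177]},{"gripper":85,"travel":[0,0,0],"twist":[-0.015,-0.016,-0.177]},{"gripper":85,"travel":[0,0,0],"twist":[-0.015,-0.016,-0.177]},{"gripper":85,"travel":[-11,-48,-14],"twist":[0,0,0]},{"gripper":85,"travel":[-11,-48,-14],"twist":[0,0,0]},{"gripper":85,"travel":[-11,-48,-14],"twist":[0,0,0]},{"gripper":85,"travel":[-11,-48,-14],"twist":[0,0,0]},{"gripper":85,"travel":[-11,-48,-14],"twist":[0,0,0]},{"gripper":85,"travel":[0,0,0],"twist":[0,0,0]}]'
python3 - <<'E'
from h import *
plan((0.48,0.05,0.30),180)
im=bot.camera("wrist"); cv2.imwrite("pics/w1.png",im[:,:,::-1]); c=bot.calibration("wrist")
print(c["vfov"],c["cx"],c["cy"],np.linalg.inv(c["camera_from_world"]).round(3).tolist())
np.save("pics/w1.npy",np.array(c["camera_from_world"]))
for p in [(.4836,.1722,.027),(.5175,.0695,.027),(.4906,-.0461,.027),(.6276,-.06,.05),(.6433,.0139,.05)]: print(proj("wrist",p,c).round(0))
E
```

```text
time: 3.6
ee_pos: [0.423, 0.2925, 0.2316]
tcp_rot: [-176.8, -2.0, 150.3]
wrist_force: [-0.2, -0.8, 0.1]
opening: 0.0855
grasp_force: 0.0
time: 4.72
ee_pos: [0.4807, 0.0503, 0.3025]
tcp_rot: [-180.0, 0.0, -179.8]
wrist_force: [0.2, 0.4, -0.5]
opening: 0.0852
grasp_force: 0.0
t 4.72 p [0.4807 0.0503 0.3025] rot [-180.     0.  -179.8] op 85.2 F [ 0.2  0.4 -0.5] q [  6.  -2.  11. 103.  -0.   6.]
twist [-0.     0.     0.004] rows 1 [-0.     0.     0.004] shift [ 0.7 -0.3  2.5]
65.70646984690485 260.0169762069176 192.80083904035496 [[-0.005, 0.961, 0.275, 0.41], [1.0, 0.004, 0.002, 0.052], [0.0, 0.275, -0.961, 0.445], [0.0, 0.0, 0.0, 1.0]]
[342. 163.]
[271. 184.]
[192. 166.]
[186. 258.]
[234. 268.]
```

View pics/w1.png

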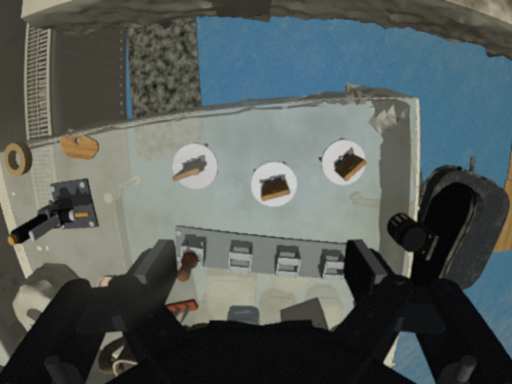

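The wrist view shows the decks at (195,166), (273,184) and (344,161), as projected. The rack posts are at (192,248), (240,257), (288,262) and (332,263), with the stamp at (187,265). I'll measure the post tops next.

```bash
cat >> h.py <<'E'
def decks(im,seeds,c):
    hsv=cv2.cvtColor(im,cv2.COLOR_RGB2HSV); out=[]
    for (u,v) in seeds:
        u,v=int(u),int(v); r=34; a,b=max(v-r,0),max(u-r,0); p=im[a:v+r,b:u+r]; h=hsv[a:v+r,b:u+r]
        m=((p.min(2)>150)&(h[...,1]<40)).astype(np.uint8); n,l,st,ce=cv2.connectedComponentsWithStats(m); i=1+np.argmax(st[1:,4])
        e=cv2.fitEllipse(cv2.convexHull(np.argwhere(l==i)[:,::-1].astype(np.int32))); q=np.array(e[0])+[b,a]
        out.append(q); print("deck",q.round(1),np.round(e[1],1),plane("wrist",*q,.027,c).round(4)[:2])
    return out
E
python3 - <<'E'
from h import *
im=cv2.imread("pics/w1.png")[:,:,::-1].copy(); c=bot.calibration("wrist")
decks(im,[(195,166),(273,184),(344,161)],c)
crop(im,160,220,360,290,4,"pics/w1c.png")
E
```

```text
deck [194.5 179.1] [71.9 80.4] [ 0.5096 -0.0431]
deck [273.8 193.6] [74.9 98.8] [0.5312 0.0733]
deck [347.2 164.8] [58.5 91.2] [0.4867 0.181 ]
```

View pics/w1c.png

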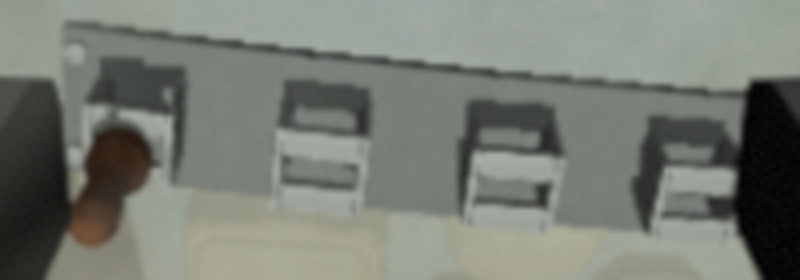

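Crop (4x, offset 160,220): post top faces are centred at about crop (130,146), (321,171), (515,191) and (699,205). The stamp's foot is on the first.

```bash
sed -i 's/p.min(2)>150)&(h\[...,1\]<40)/p.min(2)>185)\&(h[...,1]<25)/' h.py
python3 - <<'E'
from h import *
im=cv2.imread("pics/w1.png")[:,:,::-1].copy(); c=bot.calibration("wrist")
decks(im,[(195,166),(273,184),(344,161)],c)
W=[(130,146),(321,171),(515,191),(699,205)]; Tp=[(377,95),(305,78),(230,70),(154,63)]
for w,t in zip(W,Tp):
    o1,d1=ray("wrist",160+w[0]/4,220+w[1]/4,c); o2,d2=ray("top",135+t[0]/3,140+t[1]/3)
    k=np.linalg.lstsq(np.c_[d1,-d2],o2-o1,rcond=None)[0]; a,b=o1+k[0]*d1,o2+k[1]*d2
    print("tri",((a+b)/2).round(4),np.linalg.norm(a-b).round(4),"w.042",plane("wrist",160+w[0]/4,220+w[1]/4,.042,c).round(4)[:2],"w.05",plane("wrist",160+w[0]/4,220+w[1]/4,.05,c).round(4)[:2])
E
```

```text
deck [194.9 165.5] [41.4 43.8] [ 0.4893 -0.0416]
deck [273.5 183.9] [43.6 45.1] [0.5166 0.0726]
deck [343.3 162.1] [41.8 44.1] [0.4829 0.1748]
tri [ 0.6301 -0.0549  0.0372] 0.0058 w.042 [ 0.6294 -0.0514] w.05 [ 0.6251 -0.0494]
tri [0.6526 0.0184 0.0146] 0.0059 w.042 [0.6383 0.0231] w.05 [0.6338 0.0237]
tri [0.6591 0.0962 0.0212] 0.0093 w.042 [0.6473 0.0985] w.05 [0.6426 0.0976]
tri [0.6626 0.1715 0.0329] 0.0097 w.042 [0.656  0.1735] w.05 [0.6512 0.1711]
```

```bash
python3 -m crank '[{"gripper":60,"travel":[-30,-21,20],"twist":[0,0,0]},{"gripper":60,"travel":[-30,-21,20],"twist":[0,0,0]},{"gripper":60,"travel":[-30,-21,20],"twist":[0,0,0]},{"gripper":60,"travel":[-30,-21,20],"twist":[0,0,0]},{"gripper":60,"travel":[-30,-21,20],"twist":[0,0,0]},{"gripper":60,"travel":[0,0,0],"twist":[0,0,0]},{"gripper":60,"travel":[0,0,0],"twist":[0,0,0]}]'
python3 - <<'E'
from h import *
state()
im=bot.camera("wrist"); cv2.imwrite("pics/w2.png",im[:,:,::-1]); c=bot.calibration("wrist")
crop(im,100,100,420,330,2.4,"pics/w2c.png")
np.save("pics/w2.npy",np.array(c["camera_from_world"]))
for p in [(.6305,-.055,.11),(.6305,-.055,.05),(.6305,-.055,.042)]: print(proj("wrist",p,c).round(0))
E
```

```text
time: 5.65
ee_pos: [0.6304, -0.0503, 0.2013]
tcp_rot: [180.0, -0.1, -179.5]
wrist_force: [-0.4, 0.9, 0.2]
opening: 0.0599
grasp_force: 0.0
t 5.65 p [ 0.6304 -0.0503  0.2013] rot [ 1.800e+02 -1.000e-01 -1.795e+02] op 59.9 F [-0.4  0.9  0.2] q [-5. 16. 20. 94.  0. -5.]
[253. 196.]
[254. 179.]
[254. 177.]
```

View pics/w2c.png

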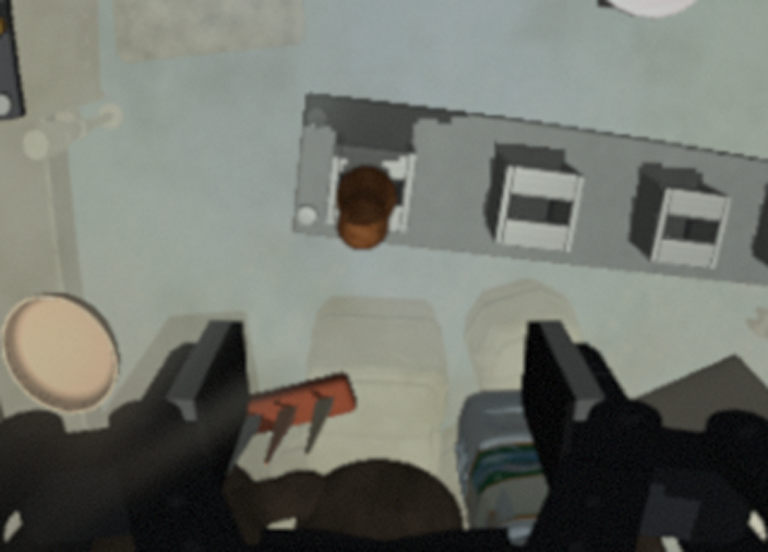

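```bash
cat >> h.py <<'E'
def cal(fn):
    c=dict(bot.calibration("wrist")); c["camera_from_world"]=np.load(fn); return c
def tri(a,b):
    (o1,d1),(o2,d2)=a,b; k=np.linalg.lstsq(np.c_[d1,-d2],o2-o1,rcond=None)[0]; p,q=o1+k[0]*d1,o2+k[1]*d2
    return ((p+q)/2).round(4),np.linalg.norm(p-q).round(4)
E
python3 - <<'E'
from h import *
c1,c2=cal("pics/w1.npy"),cal("pics/w2.npy")
A={"p1":((321,171),(538,207)),"p2":((515,191),(691,228)),"stamptop":((93,224),(367,193))}
for n,(a,b) in A.items():
    r1=ray("wrist",160+a[0]/4,220+a[1]/4,c1); q=(100+b[0]/2.4,100+b[1]/2.4); r2=ray("wrist",*q,c2)
    print(n,*tri(r1,r2),[plane("wrist",*q,z,c2).round(4).tolist() for z in (.042,.05,.102,.11)])
E
```

```text
p1 [0.6421 0.022  0.0341] 0.0017 [[0.6394, 0.0196, 0.042], [0.6373, 0.0177, 0.05], [0.6238, 0.0058, 0.102], [0.6217, 0.004, 0.11]]
p2 [0.6506 0.0991 0.0359] 0.0005 [[0.6487, 0.096, 0.042], [0.6463, 0.0921, 0.05], [0.6312, 0.0671, 0.102], [0.6289, 0.0633, 0.11]]
stamptop [ 0.6191 -0.0519  0.1125] 0.0078 [[0.6338, -0.0566, 0.042], [0.6318, -0.0564, 0.05], [0.6192, -0.0553, 0.102], [0.6173, -0.0551, 0.11]]
```

Run:
```python
from h import *
c1,c2=cal("pics/w1.npy"),cal("pics/w2.npy")
for z in (.042,.066,.102):
    p=(.630,-.0545,z); a=proj("wrist",p,c1); b=proj("wrist",p,c2); t=proj("top",p)
    print(z,"w1crop",((a-[160,220])*4).round(0),"w2crop",((b-100)*2.4).round(0),"topcrop",((t-[135,140])*3).round(0))
```

```text
0.042 w1crop [123. 147.] w2crop [372. 185.] topcrop [374.  92.]
0.066 w1crop [109. 177.] w2crop [371. 198.] topcrop [375.  87.]
0.102 w1crop [ 87. 228.] w2crop [369. 223.] topcrop [375.  79.]
```

The small offset is consistent with the stamp being centred on post0 at about (0.630,-0.056). I'll grasp it and lift it clear.

```bash
python3 -m crank '[{"gripper":60,"travel":[0,-5,35],"twist":[0,0,0]},{"gripper":60,"travel":[0,0,35],"twist":[0,0,0]},{"gripper":60,"travel":[0,0,35],"twist":[0,0,0]},{"gripper":60,"travel":[0,0,34],"twist":[0,0,0]},{"gripper":60,"travel":[0,0,0],"twist":[0,0,0]},{"gripper":0,"travel":[0,0,0],"twist":[0,0,0]},{"gripper":0,"travel":[0,0,0],"twist":[0,0,0]},{"gripper":0,"travel":[0,0,0],"twist":[0,0,0]},{"gripper":0,"travel":[0,0,0],"twist":[0,0,0]},{"gripper":0,"travel":[0,0,-20],"twist":[0,0,0]},{"gripper":0,"travel":[0,0,-30],"twist":[0,0,0]},{"gripper":0,"travel":[0,0,0],"twist":[0,0,0]}]' 30
python3 - <<'E'
from h import *
plan((0.50,-0.15,0.10),180)
E
```

```text
time: 7.2
ee_pos: [0.632, -0.0572, 0.1166]
tcp_rot: [-180.0, 0.2, -179.7]
wrist_force: [0.5, -0.9, 0.2]
opening: 0.0174
grasp_force: 29.2
t 7.2 p [ 0.632  -0.0572  0.1166] rot [-180.     0.2 -179.7] op 17.4 F [ 0.5 -0.9  0.2] q [-5. 16. 10. 84. -0. -6.]
twist [-0.     0.004  0.006] rows 1 [-0.     0.004  0.006] shift [132.  -92.8  16.6]
```

```bash
python3 -m crank '[{"gripper":0,"travel":[33,-23,0],"twist":[0,0,0]},{"gripper":0,"travel":[33,-23,0],"twist":[0,0,0]},{"gripper":0,"travel":[33,-23,0],"twist":[0,0,0]},{"gripper":0,"travel":[33,-23,0],"twist":[0,0,0]},{"gripper":0,"travel":[0,0,30],"twist":[0,0,0]},{"gripper":0,"travel":[0,0,30],"twist":[0,0,0]},{"gripper":0,"travel":[0,0,20],"twist":[0,0,0]},{"gripper":0,"travel":[0,0,8],"twist":[0,0,0]},{"gripper":0,"travel":[0,0,0],"twist":[0,0,0]},{"gripper":0,"travel":[0,0,0],"twist":[0,0,0]}]'
```

```text
time: 8.45
ee_pos: [0.4996, -0.15, 0.0257]
tcp_rot: [-180.0, -0.0, -179.6]
wrist_force: [-0.7, 0.3, 0.5]
opening: 0.0176
grasp_force: 29.3
```

```bash
python3 -m crank '[{"gripper":24,"travel":[0,0,0.5],"twist":[0,0,0]},{"gripper":45,"travel":[0,0,0],"twist":[0,0,0]},{"gripper":45,"travel":[0,0,0],"twist":[0,0,0]},{"gripper":45,"travel":[0,0,0],"twist":[0,0,0]},{"gripper":45,"travel":[0,0,-30],"twist":[0,0,0]},{"gripper":45,"travel":[0,0,-45],"twist":[0,0,0]},{"gripper":60,"travel":[0,0,-45],"twist":[0,0,0]},{"gripper":60,"travel":[0,30,-30],"twist":[0,0,0]},{"gripper":60,"travel":[0,30,0],"twist":[0,0,0]},{"gripper":60,"travel":[0,30,0],"twist":[0,0,0]},{"gripper":60,"travel":[0,0,0],"twist":[0,0,0]},{"gripper":60,"travel":[0,0,0],"twist":[0,0,0]}]'
python3 - <<'E'
from h import *
s=state()
im=bot.camera("wrist"); cv2.imwrite("pics/w3.png",im[:,:,::-1]); c=bot.calibration("wrist")
np.save("pics/w3.npy",np.array(c["camera_from_world"]))
for p in [(.483,.174,.027),(.517,.071,.027),(.49,-.044,.027),(.50,-.15,.06)]: print(proj("wrist",p,c).round(0))
crop(im,120,60,440,290,2.4,"pics/w3c.png")
E
```

```text
time: 9.95
ee_pos: [0.4987, -0.0601, 0.1742]
tcp_rot: [-180.0, -0.1, -179.6]
wrist_force: [1.2, 1.0, -0.4]
opening: 0.0599
grasp_force: 0.0
t 9.95 p [ 0.4987 -0.0601  0.1742] rot [-1.800e+02 -1.000e-01 -1.796e+02] op 59.9 F [ 1.2  1.  -0.4] q [-7. -2. -4. 89. -0. -7.]
[459. 170.]
[380. 198.]
[275. 172.]
[163. 190.]
```

View pics/w3c.png

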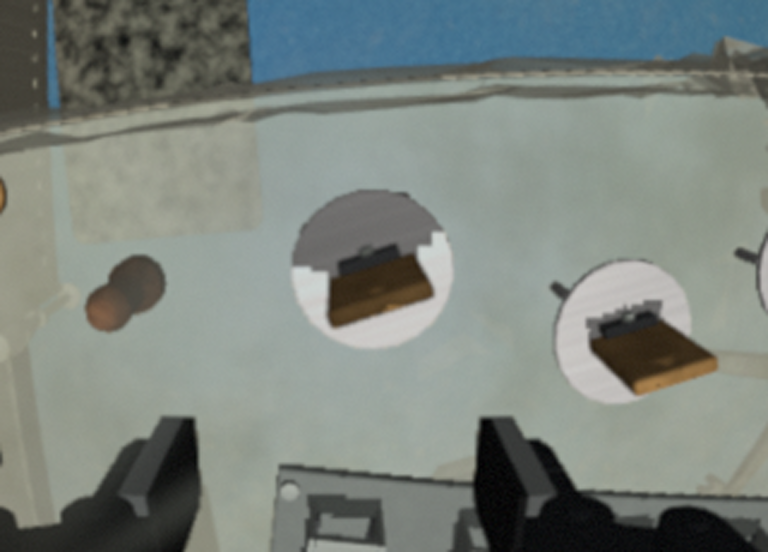

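The stamp stands upright on the table (crop 110,305). Deck A is at crop (373,270), matching its prediction, with its tile top edge running (332,320)-(433,291). Deck B is at (622,332) with its top edge (637,388)-(716,362).

Run:
```python
from h import *
c=cal("pics/w3.npy")
f=lambda q,z: plane("wrist",120+q[0]/2.4,60+q[1]/2.4,z,c)[:2]
for d,a,b in [((373,270),(332,320),(433,291)),((622,332),(637,388),(716,362))]:
    A,B=f(a,.083),f(b,.083); v=B-A
    print("deck",f(d,.027).round(4),"top mid",((A+B)/2).round(4),"len",np.linalg.norm(v).round(4),"dir",np.degrees(np.arctan2(v[1],v[0])).round(1))
plan((.4895,-.044,.10),180+19)
```

```text
deck [ 0.4906 -0.0439] top mid [ 0.491  -0.0435] len 0.0358 dir 107.0
deck [0.5172 0.0695] top mid [0.5172 0.0707] len 0.0349 dir 106.5
t 10.0 p [ 0.4987 -0.0604  0.1742] rot [-1.800e+02 -1.000e-01 -1.797e+02] op 60.0 F [ 0.5 -0.5  0.5] q [-7. -2. -4. 89. -0. -7.]
twist [ 0.    -0.001 -0.326] rows 2 [ 0.    -0.001 -0.163] shift [ 3.4 18.5 74.2]
```

```bash
python3 -m crank '[{"gripper":60,"travel":[0,0,0],"twist":[0,0,-0.15]},{"gripper":60,"travel":[0,0,0],"twist":[0,0,-0.15]},{"gripper":60,"travel":[3,18,35],"twist":[0,0,0]},{"gripper":60,"travel":[0,0,35],"twist":[0,0,0]},{"gripper":60,"travel":[0,0,35],"twist":[0,0,0]},{"gripper":60,"travel":[0,0,27],"twist":[0,0,0]},{"gripper":60,"travel":[0,0,0],"twist":[0,0,0]},{"gripper":20,"travel":[0,0,0],"twist":[0,0,0]},{"gripper":20,"travel":[0,0,0],"twist":[0,0,0]},{"gripper":20,"travel":[0,0,0],"twist":[0,0,0]},{"gripper":20,"travel":[0,0,0],"twist":[0,0,0]}]' 60
python3 -m crank '[{"gripper":20,"travel":[0,0,-30],"twist":[0,0,0]},{"gripper":20,"travel":[0,0,-45],"twist":[0,0,0]},{"gripper":20,"travel":[0,0,-45],"twist":[0,0,0]},{"gripper":20,"travel":[0,0,0],"twist":[0,0,0]},{"gripper":20,"travel":[0,0,0],"twist":[0,0,0]}]'
python3 - <<'E'
from h import *
plan((.630,-.0545,.16),173.2)
im=bot.camera("wrist"); cv2.imwrite("pics/w4.png",im[:,:,::-1])
np.save("pics/w4.npy",np.array(bot.calibration("wrist")["camera_from_world"]))
E
```

```text
time: 11.38
ee_pos: [0.4911, -0.0439, 0.0437]
tcp_rot: [-179.9, 0.0, -162.5]
wrist_force: [-0.0, -3.2, 6.9]
opening: 0.0372
grasp_force: 60.1
time: 12.0
ee_pos: [0.4902, -0.0435, 0.1615]
tcp_rot: [180.0, -0.1, -162.5]
wrist_force: [-0.5, 0.1, -2.6]
opening: 0.0368
grasp_force: 60.6
t 12.0 p [ 0.4902 -0.0435  0.1615] rot [ 1.800e+02 -1.000e-01 -1.625e+02] op 36.8 F [-0.5  0.1 -2.6] q [ -5.  -4.  -6.  87.  -0. -23.]
twist [ 0.    -0.002  0.425] rows 3 [ 0.    -0.001  0.142] shift [-140.1    5.6    1.5]
```

View pics/w4.png

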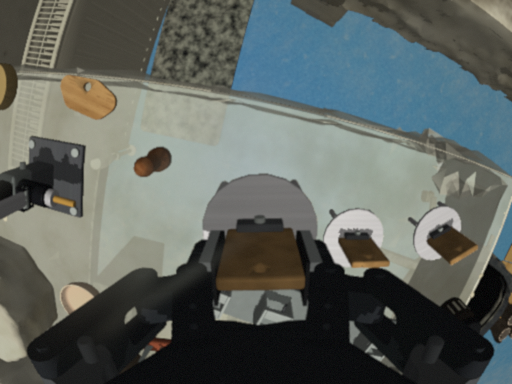

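The carrier is held square in the pads, and the stamp, rib and gun are undisturbed. Next I'll refine the rack pose from the base outline in w2 (corners (306,95) and (293,232)) and check how the deck is centred under the tool.

Run:
```python
from h import *
c=cal("pics/w2.npy"); f=lambda q,z: plane("wrist",100+q[0]/2.4,100+q[1]/2.4,z,c)[:2]
a,b,d,e=[f(q,.008) for q in [(306,95),(293,232),(768,160),(768,285)]]
print("corners",a.round(4),b.round(4),"width",np.linalg.norm(a-b).round(4))
for p,q in [(a,d),(b,e)]: v=q-p; print("dir",(np.degrees(np.arctan2(v[1],v[0]))-90).round(2),v.round(3))
mid=(a+b)/2; u=(d-a)/np.linalg.norm(d-a)+(e-b)/np.linalg.norm(e-b); u/=np.linalg.norm(u)
for i in range(4): print("post",i,(mid+u*(.036+.076*i)).round(4))
# auto posts' top faces
im=cv2.imread("pics/w2.png"); g=im.min(2)
m=(g>165).astype(np.uint8); m[:150]=0; m[220:]=0; m[:,:225]=0; m[:,410:]=0
n,l,st,ce=cv2.connectedComponentsWithStats(m)
for i in range(1,n):
    if st[i,4]>30: print(st[i],ce[i].round(1))
c4=cal("pics/w4.npy"); s=bot.get_obs(); p=s["ee_pos"]; y=np.radians(s["tcp_rot"][2]); tx=np.array([np.cos(y),np.sin(y),0])
print("deck near edge, px expected",proj("wrist",np.array([p[0],p[1],.1448])+tx*.0345,c4),"centre",proj("wrist",np.array([p[0],p[1],.1448]),c4))
```

```text
corners [ 0.5942 -0.0865] [ 0.6621 -0.0941] width 0.0683
dir -6.24 [0.026 0.241]
dir -6.46 [0.03  0.261]
post 0 [ 0.6321 -0.0545]
post 1 [0.6406 0.021 ]
post 2 [0.649  0.0966]
post 3 [0.6574 0.1721]
[261 166   8   8  37] [265.4 169.5]
[314 171  23   9 115] [321.8 174.7]
[311 193  14   8  68] [316.  195.7]
deck near edge, px expected [257.85532482 174.49579412] centre [257.9845794  232.57166048]
```

```bash
python3 -m crank '[{"gripper":20,"travel":[0,0,0],"twist":[0,0,0.139]},{"gripper":20,"travel":[0,0,0],"twist":[0,0,0.139]},{"gripper":20,"travel":[0,0,0],"twist":[0,0,0.139]},{"gripper":20,"travel":[-35,1,0],"twist":[0,0,0]},{"gripper":20,"travel":[-35,1,0],"twist":[0,0,0]},{"gripper":20,"travel":[-35,1,0],"twist":[0,0,0]},{"gripper":20,"travel":[-35,1,0],"twist":[0,0,0]},{"gripper":20,"travel":[0,0,30],"twist":[0,0,0]},{"gripper":20,"travel":[0,0,30],"twist":[0,0,0]},{"gripper":20,"travel":[0,0,0],"twist":[0,0,0]},{"gripper":20,"travel":[0,0,0],"twist":[0,0,0]}]'
python3 - <<'E'
from h import *
plan((.6315,-.055,.085),173.65)
im=bot.camera("wrist"); crop(im,150,100,390,280,3,"pics/w5c.png")
im=bot.camera("scene"); crop(im,200,140,320,230,6,"pics/s5c.png")
E
```

```text
time: 13.42
ee_pos: [0.6298, -0.0551, 0.1025]
tcp_rot: [-180.0, -0.1, 173.6]
wrist_force: [0.9, 0.4, -2.6]
opening: 0.0369
grasp_force: 60.5
t 13.43 p [ 0.6298 -0.0551  0.1025] rot [-1.800e+02 -1.000e-01  1.736e+02] op 36.9 F [ 0.9  0.4 -2.6] q [-5. 16.  8. 83. -0.  1.]
twist [-0.    -0.001 -0.   ] rows 1 [-0.    -0.001 -0.   ] shift [-1.7  0.3 17.5]
```

View pics/w5c.png

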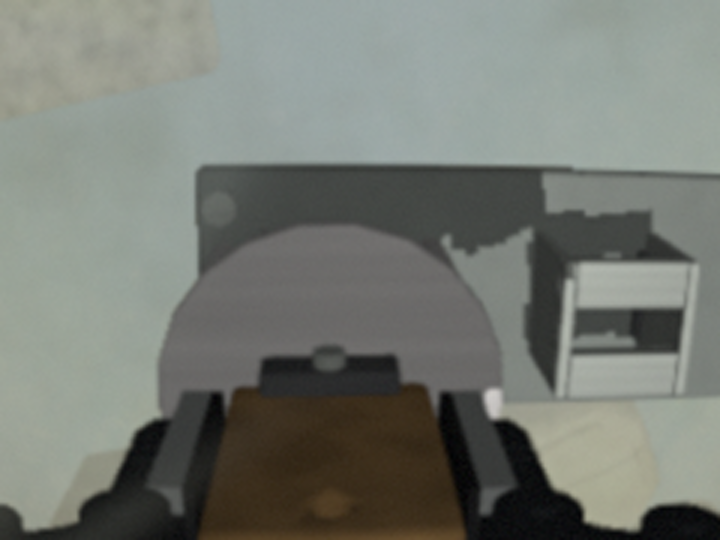

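Aligned wrist view: deck centred at crop column 330. Post1's top face corners are (567,262), (697,262), (687,395) and (555,395), centre (626,328), and the rack's near-left corner is at (200,167).

Run:
```python
from h import *
c=bot.calibration("wrist"); np.save("pics/w5.npy",np.array(c["camera_from_world"])); s=bot.get_obs(); p=s["ee_pos"]; f=lambda q,z: plane("wrist",150+q[0]/3,100+q[1]/3,z,c)
y=np.radians(173.65); tx=np.array([np.cos(y),np.sin(y)]); ty=np.array([np.sin(y),-np.cos(y)])
loc=lambda w: np.array([(w[:2]-p[:2])@tx,(w[:2]-p[:2])@ty]).round(4)*1000
z0=p[2]-.0435
print("deck L/R/near in tool mm",[loc(f(q,z0+.027)) for q in [(158,365),(502,365),(330,224)]])
for q in [(567,262),(697,262),(687,395),(555,395)]: print("p1 corner tool",loc(f(q,.042)))
pc=f((626,328),.042); print("p1",pc.round(4),loc(pc),"corner of base",loc(f((198,168),.008)), loc(f((720,174),.008)))
```

```text
deck L/R/near in tool mm [array([  6.8, -32.3]), array([ 6.8, 34.6]), array([34.7,  1.2])]
p1 corner tool [15.6 58.7]
p1 corner tool [15.7 93.5]
p1 corner tool [-20.7  95.5]
p1 corner tool [-19.5  58.5]
p1 [0.6404 0.02   0.042 ] [-1.6 75.8] corner of base [ 32.9 -34.7] [ 32.9 113.6]
```

```bash
python3 -m crank '[{"gripper":20,"travel":[-2,-0.6,15],"twist":[0,0,0]},{"gripper":20,"travel":[0,0,0],"twist":[0,0,0]},{"gripper":20,"travel":[0,0,0],"twist":[0,0,0]},{"gripper":20,"travel":[0,0,5],"twist":[0,0,0]},{"gripper":20,"travel":[0,0,4],"twist":[0,0,0]},{"gripper":20,"travel":[0,0,4],"twist":[0,0,0]},{"gripper":20,"travel":[0,0,0],"twist":[0,0,0]}]'; python3 -c "
from h import *
state()"
```

```text
time: 14.4
ee_pos: [0.6315, -0.0559, 0.0735]
tcp_rot: [-180.0, -0.1, 173.6]
wrist_force: [-0.1, -0.4, -2.3]
opening: 0.0368
grasp_force: 60.5
t 14.4 p [ 0.6315 -0.0559  0.0735] rot [-1.800e+02 -1.000e-01  1.736e+02] op 36.8 F [-0.1 -0.4 -2.3] q [-5. 16.  6. 79. -0.  1.]
```

```bash
python3 -m crank '[{"gripper":20,"travel":[0,0,4],"twist":[0,0,0]},{"gripper":20,"travel":[0,0,3],"twist":[0,0,0]},{"gripper":20,"travel":[0,0,1.5],"twist":[0,0,0]},{"gripper":20,"travel":[0,0,0],"twist":[0,0,0]},{"gripper":20,"travel":[0,0,0],"twist":[0,0,0]}]'; python3 -m crank '[{"gripper":20,"travel":[0,0,1],"twist":[0,0,0]},{"gripper":20,"travel":[0,0,0],"twist":[0,0,0]}]'
```

```text
time: 15.02
ee_pos: [0.6318, -0.0559, 0.0656]
tcp_rot: [-180.0, -0.1, 173.7]
wrist_force: [0.6, 0.5, -2.3]
opening: 0.037
grasp_force: 60.5
time: 15.28
ee_pos: [0.6317, -0.0559, 0.0645]
tcp_rot: [-180.0, -0.1, 173.6]
wrist_force: [0.8, 0.2, -2.2]
opening: 0.0368
grasp_force: 60.5
```

```bash
python3 -m crank '[{"gripper":20,"travel":[0,0,1],"twist":[0,0,0]},{"gripper":20,"travel":[0,0,0],"twist":[0,0,0]}]'; python3 -m crank '[{"gripper":20,"travel":[0,0,0.7],"twist":[0,0,0]},{"gripper":20,"travel":[0,0,0],"twist":[0,0,0]}]'
```

```text
time: 15.52
ee_pos: [0.6319, -0.0559, 0.0639]
tcp_rot: [-180.0, -0.0, 173.6]
wrist_force: [-0.7, 0.7, -0.1]
opening: 0.0371
grasp_force: 60.7
time: 15.78
ee_pos: [0.6319, -0.0559, 0.0638]
tcp_rot: [-180.0, -0.0, 173.6]
wrist_force: [-2.3, -0.4, 5.5]
opening: 0.037
grasp_force: 61.4
```

```bash
python3 -m crank '[{"gripper":20,"travel":[0,0,-1],"twist":[0,0,0]},{"gripper":20,"travel":[0,0,0],"twist":[0,0,0.1745]},{"gripper":20,"travel":[0,0,0],"twist":[0,0,0.1745]},{"gripper":20,"travel":[0,0,0],"twist":[0,0,0.1745]},{"gripper":20,"travel":[0,0,0],"twist":[0,0,0.1745]},{"gripper":20,"travel":[0,0,0],"twist":[0,0,0.1745]},{"gripper":20,"travel":[0,0,0],"twist":[0,0,0.1745]},{"gripper":20,"travel":[0,0,0],"twist":[0,0,0.1745]},{"gripper":20,"travel":[0,0,0],"twist":[0,0,0.1745]},{"gripper":20,"travel":[0,0,0],"twist":[0,0,0.1745]},{"gripper":20,"travel":[0,0,0.5],"twist":[0,0,0]},{"gripper":20,"travel":[0,0,0],"twist":[0,0,0]}]'; python3 -c "
from h import *
state()"
```

```text
time: 17.27
ee_pos: [0.632, -0.056, 0.0638]
tcp_rot: [-180.0, 0.0, 83.9]
wrist_force: [-0.3, 1.3, 3.8]
opening: 0.0367
grasp_force: 61.2
t 17.27 p [ 0.632  -0.056   0.0638] rot [-180.     0.    83.9] op 36.7 F [-0.3  1.3  3.8] q [-5. 16.  5. 78. -0. 91.]
```

Turned fully. I'll release, lift, and turn back while looking.

```bash
python3 -m crank '[{"gripper":45,"travel":[0,0,0],"twist":[0,0,0]},{"gripper":58,"travel":[0,0,0],"twist":[0,0,0]},{"gripper":58,"travel":[0,0,0],"twist":[0,0,0]},{"gripper":58,"travel":[0,0,-30],"twist":[0,0,0]},{"gripper":58,"travel":[0,0,-45],"twist":[0,0,0]},{"gripper":58,"travel":[0,0,-40],"twist":[0,0,0]},{"gripper":58,"travel":[0,0,0],"twist":[0,0,-0.18]},{"gripper":58,"travel":[0,0,0],"twist":[0,0,-0.18]},{"gripper":58,"travel":[0,0,0],"twist":[0,0,-0.18]},{"gripper":58,"travel":[0,0,0],"twist":[0,0,-0.18]},{"gripper":58,"travel":[0,0,0],"twist":[0,0,-0.18]},{"gripper":58,"travel":[0,0,0],"twist":[0,0,-0.18]}]'
python3 -m crank '[{"gripper":58,"travel":[0,0,0],"twist":[0,0,-0.18]},{"gripper":58,"travel":[0,0,0],"twist":[0,0,-0.18]},{"gripper":58,"travel":[0,0,0],"twist":[0,0,-0.18]},{"gripper":58,"travel":[0,0,0],"twist":[0,0,-0.18]},{"gripper":58,"travel":[0,0,0],"twist":[0,0,-0.1]},{"gripper":58,"travel":[35,35,0],"twist":[0,0,0]},{"gripper":58,"travel":[35,35,0],"twist":[0,0,0]},{"gripper":58,"travel":[35,35,0],"twist":[0,0,0]},{"gripper":58,"travel":[0,0,0],"twist":[0,0,0]},{"gripper":58,"travel":[0,0,0],"twist":[0,0,0]}]'
python3 - <<'E'
from h import *
s=state()
im=bot.camera("wrist"); cv2.imwrite("pics/w6.png",im[:,:,::-1]); c=bot.calibration("wrist")
np.save("pics/w6.npy",np.array(c["camera_from_world"]))
crop(im,130,60,450,290,2.4,"pics/w6c.png")
for p in [(.517,.071,.027),(.632,-.056,.047)]: print(((proj("wrist",p,c)-[130,60])*2.4).round(0))
E
```

```text
time: 18.77
ee_pos: [0.6319, -0.0559, 0.1782]
tcp_rot: [-180.0, -0.1, 145.9]
wrist_force: [0.6, -0.9, 0.1]
opening: 0.0576
grasp_force: 0.0
time: 20.02
ee_pos: [0.507, 0.0238, 0.1788]
tcp_rot: [-180.0, -0.0, -167.4]
wrist_force: [-0.2, -0.4, -0.5]
opening: 0.0582
grasp_force: 0.0
t 20.02 p [0.507  0.0238 0.1788] rot [-180.    -0.  -167.4] op 58.2 F [-0.2 -0.4 -0.5] q [  3.  -2.  -2.  89.  -0. -10.]
[411. 330.]
[ 84. 516.]
```

View pics/w6c.png

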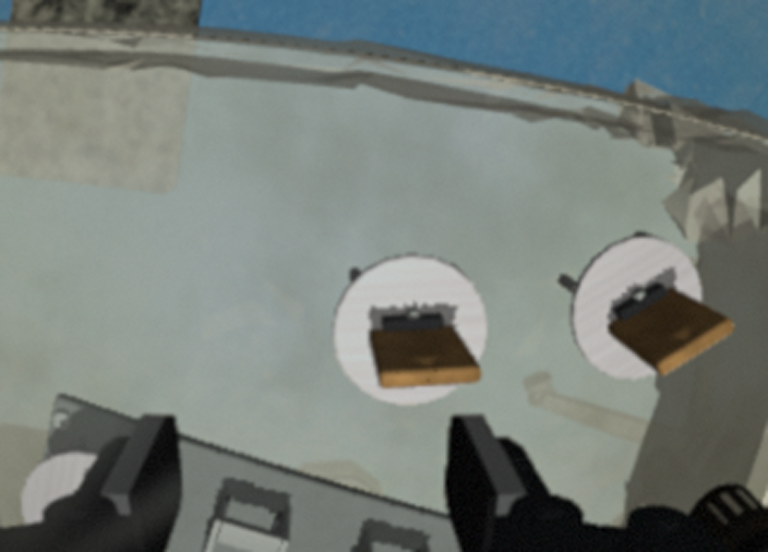

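Deck B sits at crop (411,329), where I expected it, with top strip (380,381)-(480,376). Deck C is at (640,308) with top strip (661,368)-(733,325). Carrier A's deck is visible on post0 at the lower left.

Run:
```python
from h import *
c=cal("pics/w6.npy")
f=lambda q,z: plane("wrist",130+q[0]/2.4,60+q[1]/2.4,z,c)[:2]
for d,a,b in [((411,329),(380,381),(480,376)),((640,308),(661,368),(733,325))]:
    A,B=f(a,.083),f(b,.083); v=B-A
    print("deck",f(d,.027).round(4),"top mid",((A+B)/2).round(4),"len",np.linalg.norm(v).round(4),"dir",np.degrees(np.arctan2(v[1],v[0])).round(1))
plan((.517,.0705,.042),195.7)
```

```text
deck [0.5165 0.0708] top mid [0.5183 0.071 ] len 0.0367 dir 105.0
deck [0.4836 0.1742] top mid [0.4839 0.1742] len 0.0358 dir 131.3
t 20.07 p [0.5073 0.0236 0.1786] rot [ 180.    -0.  -167.5] op 58.1 F [-0.3  0.2 -0. ] q [  3.  -2.  -2.  89.  -0. -10.]
twist [ 0.    -0.001 -0.055] rows 1 [ 0.    -0.001 -0.055] shift [-22.1  42.6 136.6]
```

```bash
python3 -m crank '[{"gripper":58,"travel":[0,0,0],"twist":[0,0,-0.055]},{"gripper":58,"travel":[-22,42,20],"twist":[0,0,0]},{"gripper":58,"travel":[0,0,40],"twist":[0,0,0]},{"gripper":58,"travel":[0,0,40],"twist":[0,0,0]},{"gripper":58,"travel":[0,0,36],"twist":[0,0,0]},{"gripper":58,"travel":[0,0,0],"twist":[0,0,0]},{"gripper":20,"travel":[0,0,0],"twist":[0,0,0]},{"gripper":20,"travel":[0,0,0],"twist":[0,0,0]},{"gripper":20,"travel":[0,0,0],"twist":[0,0,0]},{"gripper":20,"travel":[0,0,0],"twist":[0,0,0]}]' 60
python3 -m crank '[{"gripper":20,"travel":[0,0,-30],"twist":[0,0,0]},{"gripper":20,"travel":[0,0,-45],"twist":[0,0,0]},{"gripper":20,"travel":[0,0,-45],"twist":[0,0,0]},{"gripper":20,"travel":[0,0,0],"twist":[0,0,0.129]},{"gripper":20,"travel":[0,0,0],"twist":[0,0,0.129]},{"gripper":20,"travel":[0,0,0],"twist":[0,0,0.129]},{"gripper":20,"travel":[0,0,0],"twist":[0,0,0]}]'
python3 - <<'E'
from h import *
plan((.6408,.0195,.103),173.65)
E
```

```text
time: 21.32
ee_pos: [0.5175, 0.0702, 0.0442]
tcp_rot: [-180.0, 0.1, -164.3]
wrist_force: [0.5, -1.2, 6.3]
opening: 0.0372
grasp_force: 60.7
time: 22.2
ee_pos: [0.5163, 0.0702, 0.1626]
tcp_rot: [-180.0, -0.1, 173.6]
wrist_force: [0.3, -0.1, -2.4]
opening: 0.0368
grasp_force: 60.4
t 22.2 p [0.5163 0.0702 0.1626] rot [-1.800e+02 -1.000e-01  1.736e+02] op 36.8 F [ 0.3 -0.1 -2.4] q [ 8.  0. -2. 87.  0. 14.]
twist [-0.    -0.001 -0.002] rows 1 [-0.    -0.001 -0.002] shift [-129.3  -36.7   59.6]
```

```bash
python3 -m crank '[{"gripper":20,"travel":[-43,-12,5],"twist":[0,0,0]},{"gripper":20,"travel":[-43,-12,5],"twist":[0,0,0]},{"gripper":20,"travel":[-43,-12.5,10],"twist":[0,0,0]},{"gripper":20,"travel":[0,0,20],"twist":[0,0,0]},{"gripper":20,"travel":[0,0,20],"twist":[0,0,0]},{"gripper":20,"travel":[0,0,10],"twist":[0,0,0]},{"gripper":20,"travel":[0,0,0],"twist":[0,0,0]},{"gripper":20,"travel":[0,0,0],"twist":[0,0,0]}]'
python3 - <<'E'
from h import *
plan((.6404,.0195,.0845),173.65)
E
```

```text
time: 23.2
ee_pos: [0.6407, 0.0194, 0.0935]
tcp_rot: [180.0, 0.0, 173.6]
wrist_force: [0.9, -0.4, -1.6]
opening: 0.0372
grasp_force: 60.4
t 23.2 p [0.6407 0.0194 0.0935] rot [180.    0.  173.6] op 37.2 F [ 0.9 -0.4 -1.6] q [ 2. 17.  9. 82.  0.  8.]
twist [ 0.     0.    -0.002] rows 1 [ 0.     0.    -0.002] shift [0.3 0.  9. ]
```

```bash
python3 -m crank '[{"gripper":20,"travel":[0,0,8],"twist":[0,0,0]},{"gripper":20,"travel":[0,0,4],"twist":[0,0,0]},{"gripper":20,"travel":[0,0,4],"twist":[0,0,0]},{"gripper":20,"travel":[0,0,3],"twist":[0,0,0]},{"gripper":20,"travel":[0,0,0],"twist":[0,0,0]}]'; python3 -c "
from h import *
state()"
```

```text
time: 23.82
ee_pos: [0.6402, 0.0194, 0.073]
tcp_rot: [-180.0, -0.1, 173.5]
wrist_force: [0.4, -0.6, -2.7]
opening: 0.037
grasp_force: 60.4
t 23.82 p [0.6402 0.0194 0.073 ] rot [-1.800e+02 -1.000e-01  1.735e+02] op 37.0 F [ 0.4 -0.6 -2.7] q [ 2. 17.  7. 80.  0.  8.]
```

```bash
python3 -m crank '[{"gripper":20,"travel":[0,0,4],"twist":[0,0,0]},{"gripper":20,"travel":[0,0,3.5],"twist":[0,0,0]},{"gripper":20,"travel":[0,0,1],"twist":[0,0,0]},{"gripper":20,"travel":[0,0,0],"twist":[0,0,0]},{"gripper":20,"travel":[0,0,0],"twist":[0,0,0]}]'; python3 -m crank '[{"gripper":20,"travel":[0,0,0.8],"twist":[0,0,0]},{"gripper":20,"travel":[0,0,0],"twist":[0,0,0]}]'
```

```text
time: 24.45
ee_pos: [0.6404, 0.0194, 0.065]
tcp_rot: [-180.0, -0.1, 173.5]
wrist_force: [0.5, 0.0, -2.3]
opening: 0.037
grasp_force: 60.4
time: 24.7
ee_pos: [0.6405, 0.0194, 0.0643]
tcp_rot: [-180.0, -0.0, 173.5]
wrist_force: [-0.5, -0.9, 0.1]
opening: 0.0371
grasp_force: 60.7
```

```bash
python3 -m crank '[{"gripper":20,"travel":[0,0,-0.6],"twist":[0,0,0]},{"gripper":20,"travel":[0,0,0],"twist":[0,0,-0.1745]},{"gripper":20,"travel":[0,0,0],"twist":[0,0,-0.1745]},{"gripper":20,"travel":[0,0,0],"twist":[0,0,-0.1745]},{"gripper":20,"travel":[0,0,0],"twist":[0,0,-0.1745]},{"gripper":20,"travel":[0,0,0],"twist":[0,0,-0.1745]},{"gripper":20,"travel":[0,0,0],"twist":[0,0,-0.1745]},{"gripper":20,"travel":[0,0,0],"twist":[0,0,-0.1745]},{"gripper":20,"travel":[0,0,0],"twist":[0,0,-0.1745]},{"gripper":20,"travel":[0,0,0],"twist":[0,0,-0.1745]},{"gripper":20,"travel":[0,0,0.6],"twist":[0,0,0]},{"gripper":20,"travel":[0,0,0],"twist":[0,0,0]}]'; python3 -c "
from h import *
state()"
```

```text
time: 26.2
ee_pos: [0.6404, 0.0194, 0.0643]
tcp_rot: [179.9, -0.0, -96.7]
wrist_force: [-0.1, -0.3, 1.5]
opening: 0.0369
grasp_force: 60.7
t 26.2 p [0.6404 0.0194 0.0643] rot [179.9  -0.  -96.7] op 36.9 F [-0.1 -0.3  1.5] q [  2.  17.   6.  79.   0. -82.]
```

```bash
python3 -m crank '[{"gripper":45,"travel":[0,0,0],"twist":[0,0,0]},{"gripper":58,"travel":[0,0,0],"twist":[0,0,0]},{"gripper":58,"travel":[0,0,0],"twist":[0,0,0]},{"gripper":58,"travel":[0,0,-30],"twist":[0,0,0]},{"gripper":58,"travel":[0,0,-45],"twist":[0,0,0]},{"gripper":58,"travel":[0,0,-40],"twist":[0,0,0]},{"gripper":58,"travel":[0,0,0],"twist":[0,0,0.1815]},{"gripper":58,"travel":[0,0,0],"twist":[0,0,0.1815]},{"gripper":58,"travel":[0,0,0],"twist":[0,0,0.1815]},{"gripper":58,"travel":[0,0,0],"twist":[0,0,0.1815]}]'
python3 -m crank '[{"gripper":58,"travel":[3,44,0],"twist":[0,0,0]},{"gripper":58,"travel":[3,44,0],"twist":[0,0,0]},{"gripper":58,"travel":[3,44,0],"twist":[0,0,0]},{"gripper":58,"travel":[3,44,0],"twist":[0,0,0]},{"gripper":58,"travel":[3,44,0],"twist":[0,0,0]},{"gripper":58,"travel":[0,0,0],"twist":[0,0,0]},{"gripper":58,"travel":[0,0,0],"twist":[0,0,0]}]'
python3 - <<'E'
from h import *
s=state()
im=bot.camera("wrist"); cv2.imwrite("pics/w7.png",im[:,:,::-1]); c=bot.calibration("wrist")
np.save("pics/w7.npy",np.array(c["camera_from_world"]))
crop(im,100,60,420,290,2.4,"pics/w7c.png")
for p in [(.4836,.174,.027)]: print(((proj("wrist",p,c)-[100,60])*2.4).round(0))
E
```

```text
time: 27.45
ee_pos: [0.6405, 0.0193, 0.179]
tcp_rot: [180.0, -0.1, -138.5]
wrist_force: [0.4, -1.0, -0.6]
opening: 0.0581
grasp_force: 0.0
time: 28.32
ee_pos: [0.4827, 0.1731, 0.1794]
tcp_rot: [180.0, -0.0, -138.1]
wrist_force: [1.0, -0.5, 0.5]
opening: 0.0582
grasp_force: 0.0
t 28.32 p [0.4827 0.1731 0.1794] rot [ 180.    -0.  -138.1] op 58.2 F [ 1.  -0.5  0.5] q [ 20.  -1.  -2.  89.   0. -22.]
[383. 287.]
```

View pics/w7c.png

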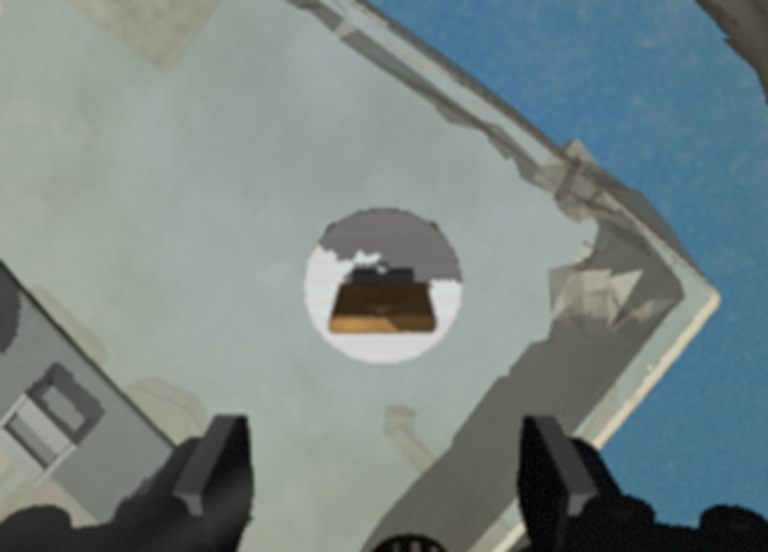

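Deck C is at crop (383,285), as predicted, and its tile strip (330,325)-(436,324) is square to the fingers. I'll pick it.

```bash
python3 -m crank '[{"gripper":58,"travel":[-1.5,-0.5,20],"twist":[0,0,0]},{"gripper":58,"travel":[0,0,40],"twist":[0,0,0]},{"gripper":58,"travel":[0,0,40],"twist":[0,0,0]},{"gripper":58,"travel":[0,0,36.5],"twist":[0,0,0]},{"gripper":58,"travel":[0,0,0],"twist":[0,0,0]},{"gripper":20,"travel":[0,0,0],"twist":[0,0,0]},{"gripper":20,"travel":[0,0,0],"twist":[0,0,0]},{"gripper":20,"travel":[0,0,0],"twist":[0,0,0]},{"gripper":20,"travel":[0,0,0],"twist":[0,0,0]}]' 60
python3 -m crank '[{"gripper":20,"travel":[0,0,-30],"twist":[0,0,0]},{"gripper":20,"travel":[0,0,-45],"twist":[0,0,0]},{"gripper":20,"travel":[0,0,-45],"twist":[0,0,0]},{"gripper":20,"travel":[0,0,0],"twist":[0,0,0.1685]},{"gripper":20,"travel":[0,0,0],"twist":[0,0,0.1685]},{"gripper":20,"travel":[0,0,0],"twist":[0,0,0.1685]},{"gripper":20,"travel":[0,0,0],"twist":[0,0,0.1685]},{"gripper":20,"travel":[0,0,0],"twist":[0,0,0.1685]},{"gripper":20,"travel":[0,0,0],"twist":[0,0,0]}]'
python3 - <<'E'
from h import *
plan((.6488,.095,.093),173.65)
E
```

```text
time: 29.5
ee_pos: [0.4849, 0.1739, 0.0445]
tcp_rot: [-180.0, 0.1, -138.1]
wrist_force: [1.1, -0.7, 5.8]
opening: 0.037
grasp_force: 60.8
time: 30.62
ee_pos: [0.4838, 0.1738, 0.1629]
tcp_rot: [-180.0, -0.1, 173.7]
wrist_force: [0.4, 0.9, -2.4]
opening: 0.037
grasp_force: 60.7
t 30.62 p [0.4838 0.1738 0.1629] rot [-1.800e+02 -1.000e-01  1.737e+02] op 37.0 F [ 0.4  0.9 -2.4] q [20. -1. -3. 87.  0. 26.]
twist [-0.    -0.001  0.001] rows 1 [-0.    -0.001  0.001] shift [-172.7  -60.1   69.9]
```

```bash
python3 -m crank '[{"gripper":20,"travel":[-43,-15,0],"twist":[0,0,0]},{"gripper":20,"travel":[-43,-15,0],"twist":[0,0,0]},{"gripper":20,"travel":[-43,-15,0],"twist":[0,0,0]},{"gripper":20,"travel":[-43.5,-15,0],"twist":[0,0,0]},{"gripper":20,"travel":[0,0,25],"twist":[0,0,0]},{"gripper":20,"travel":[0,0,25],"twist":[0,0,0]},{"gripper":20,"travel":[0,0,18],"twist":[0,0,0]},{"gripper":20,"travel":[0,0,0],"twist":[0,0,0]},{"gripper":20,"travel":[0,0,0],"twist":[0,0,0]}]'
python3 - <<'E'
from h import *
plan((.6488,.095,.0735),173.65)
E
```

```text
time: 31.75
ee_pos: [0.6489, 0.0951, 0.0957]
tcp_rot: [180.0, 0.0, 173.7]
wrist_force: [0.1, -0.3, -2.1]
opening: 0.0372
grasp_force: 60.7
t 31.75 p [0.6489 0.0951 0.0957] rot [180.    0.  173.7] op 37.2 F [ 0.1 -0.3 -2.1] q [ 8. 19. 11. 82.  0. 15.]
twist [0.    0.    0.001] rows 1 [0.    0.    0.001] shift [ 0.1 -0.1 22.2]
```

```bash
python3 -m crank '[{"gripper":20,"travel":[0,0,10],"twist":[0,0,0]},{"gripper":20,"travel":[0,0,5],"twist":[0,0,0]},{"gripper":20,"travel":[0,0,4],"twist":[0,0,0]},{"gripper":20,"travel":[0,0,3],"twist":[0,0,0]},{"gripper":20,"travel":[0,0,0],"twist":[0,0,0]}]'; python3 -m crank '[{"gripper":20,"travel":[0,0,0],"twist":[0,0,0]}]'
```

```text
time: 32.38
ee_pos: [0.6484, 0.0949, 0.0723]
tcp_rot: [-180.0, -0.1, 173.6]
wrist_force: [-0.3, 0.9, -2.5]
opening: 0.0374
grasp_force: 60.7
time: 32.5
ee_pos: [0.6486, 0.0949, 0.0727]
tcp_rot: [-180.0, -0.1, 173.6]
wrist_force: [0.6, 0.3, -2.6]
opening: 0.0371
grasp_force: 60.7
```

```bash
python3 -m crank '[{"gripper":20,"travel":[0,0,4],"twist":[0,0,0]},{"gripper":20,"travel":[0,0,3],"twist":[0,0,0]},{"gripper":20,"travel":[0,0,1],"twist":[0,0,0]},{"gripper":20,"travel":[0,0,0],"twist":[0,0,0]},{"gripper":20,"travel":[0,0,0],"twist":[0,0,0]}]'; python3 -m crank '[{"gripper":20,"travel":[0,0,0.7],"twist":[0,0,0]},{"gripper":20,"travel":[0,0,0],"twist":[0,0,0]}]'
```

```text
time: 33.12
ee_pos: [0.6485, 0.0949, 0.0647]
tcp_rot: [-180.0, -0.1, 173.6]
wrist_force: [-1.5, -0.1, 0.8]
opening: 0.0364
grasp_force: 61.0
time: 33.38
ee_pos: [0.6485, 0.095, 0.0646]
tcp_rot: [180.0, -0.0, 173.6]
wrist_force: [-3.1, -0.2, 5.2]
opening: 0.0366
grasp_force: 61.6
```

```bash
python3 -m crank '[{"gripper":20,"travel":[0,0,-1],"twist":[0,0,0]},{"gripper":20,"travel":[0,0,0],"twist":[0,0,-0.1745]},{"gripper":20,"travel":[0,0,0],"twist":[0,0,-0.1745]},{"gripper":20,"travel":[0,0,0],"twist":[0,0,-0.1745]},{"gripper":20,"travel":[0,0,0],"twist":[0,0,-0.1745]},{"gripper":20,"travel":[0,0,0],"twist":[0,0,-0.1745]},{"gripper":20,"travel":[0,0,0],"twist":[0,0,-0.1745]},{"gripper":20,"travel":[0,0,0],"twist":[0,0,-0.1745]},{"gripper":20,"travel":[0,0,0],"twist":[0,0,-0.1745]},{"gripper":20,"travel":[0,0,0],"twist":[0,0,-0.1745]},{"gripper":20,"travel":[0,0,0.6],"twist":[0,0,0]},{"gripper":20,"travel":[0,0,0],"twist":[0,0,0]}]'
python3 -m crank '[{"gripper":45,"travel":[0,0,0],"twist":[0,0,0]},{"gripper":58,"travel":[0,0,0],"twist":[0,0,0]},{"gripper":58,"travel":[0,0,0],"twist":[0,0,0]},{"gripper":58,"travel":[0,0,-30],"twist":[0,0,0]},{"gripper":58,"travel":[0,0,-45],"twist":[0,0,0]},{"gripper":58,"travel":[0,0,-45],"twist":[0,0,0]},{"gripper":58,"travel":[0,0,-45],"twist":[0,0,0]},{"gripper":58,"travel":[0,0,-45],"twist":[0,0,0]},{"gripper":58,"travel":[0,0,-35],"twist":[0,0,0]},{"gripper":85,"travel":[0,0,0],"twist":[0,0,0]}]'
python3 - <<'E'
from h import *
plan((.50,-.20,.32),175)
im=bot.camera("top"); cv2.imwrite("pics/top8.png",im[:,:,::-1])
E
```

```text
time: 34.88
ee_pos: [0.6489, 0.095, 0.0647]
tcp_rot: [180.0, 0.0, -96.6]
wrist_force: [0.5, 0.7, 3.8]
opening: 0.037
grasp_force: 61.4
time: 36.12
ee_pos: [0.6495, 0.095, 0.3122]
tcp_rot: [-179.8, 0.1, -96.4]
wrist_force: [-0.5, 0.2, -0.1]
opening: 0.0745
grasp_force: 0.0
t 36.12 p [0.6495 0.095  0.3122] rot [-1.798e+02  1.000e-01 -9.640e+01] op 74.5 F [-0.5  0.2 -0.1] q [  8.  25.  43. 108.   0. -75.]
twist [-0.002  0.003  1.546] rows 9 [-0.     0.     0.172] shift [ 123.2 -306.9   -7.8]
```

```bash
python3 -m crank '[{"gripper":85,"travel":[0,0,0],"twist":[0,0,0.172]},{"gripper":85,"travel":[0,0,0],"twist":[0,0,0.172]},{"gripper":85,"travel":[0,0,0],"twist":[0,0,0.172]},{"gripper":85,"travel":[0,0,0],"twist":[0,0,0.172]},{"gripper":85,"travel":[0,0,0],"twist":[0,0,0.172]},{"gripper":85,"travel":[0,0,0],"twist":[0,0,0.172]},{"gripper":85,"travel":[0,0,0],"twist":[0,0,0.172]},{"gripper":85,"travel":[0,0,0],"twist":[0,0,0.172]},{"gripper":85,"travel":[0,0,0],"twist":[0,0,0.172]}]'
python3 -m crank '[{"gripper":85,"travel":[15.4,-38.4,-1],"twist":[0,0,0]},{"gripper":85,"travel":[15.4,-38.4,-1],"twist":[0,0,0]},{"gripper":85,"travel":[15.4,-38.4,-1],"twist":[0,0,0]},{"gripper":85,"travel":[15.4,-38.4,-1],"twist":[0,0,0]},{"gripper":85,"travel":[15.4,-38.4,-1],"twist":[0,0,0]},{"gripper":85,"travel":[15.4,-38.4,-1],"twist":[0,0,0]},{"gripper":85,"travel":[15.4,-38.4,-1],"twist":[0,0,0]},{"gripper":85,"travel":[15.4,-38.4,-1],"twist":[0,0,0]},{"gripper":85,"travel":[0,0,0],"twist":[0,0,0]},{"gripper":85,"travel":[0,0,0],"twist":[0,0,0]}]'
python3 - <<'E'
from h import *
s=state()
im=bot.camera("wrist"); cv2.imwrite("pics/w9.png",im[:,:,::-1]); c=bot.calibration("wrist")
np.save("pics/w9.npy",np.array(c["camera_from_world"]))
crop(im,80,80,480,300,2,"pics/w9c.png")
for p in [(.557,-.288,0),(.557,-.30,.156)]: print(((proj("wrist",p,c)-[80,80])*2).round(0))
E
```

```text
time: 37.3
ee_pos: [0.6486, 0.0949, 0.3074]
tcp_rot: [-180.0, -0.2, 174.6]
wrist_force: [-0.1, 0.5, -0.6]
opening: 0.0846
grasp_force: 0.0
time: 38.55
ee_pos: [0.4987, -0.1999, 0.3163]
tcp_rot: [180.0, -0.2, 174.9]
wrist_force: [0.6, -0.0, -0.1]
opening: 0.085
grasp_force: 0.0
t 38.55 p [ 0.4987 -0.1999  0.3163] rot [180.   -0.2 174.9] op 85.0 F [ 0.6 -0.  -0.1] q [-22.   6.  21. 105.  -0. -17.]
[256. 231.]
[192. 310.]
```

View pics/w9c.png

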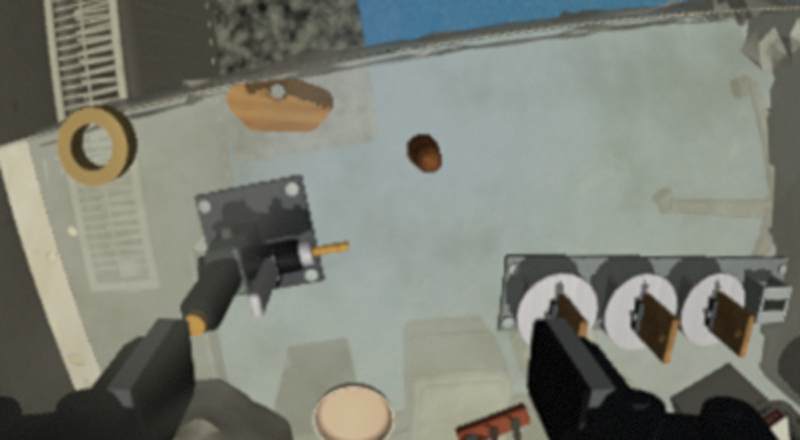

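All three carriers sit on posts with their tiles across the row, and the stamp is upright at (424,153). The gun's foot corners are at crop (195,197), (301,176) and (325,280), the brass top at (196,323), the trigger tip at (258,308), and the nozzle runs (310,250)-(349,244).

Run:
```python
from h import *
c=cal("pics/w9.npy"); f=lambda q,z: plane("wrist",80+q[0]/2,80+q[1]/2,z,c)[:2]
for z in (0.0,.01):
    P=[f(q,z) for q in [(195,197),(301,176),(325,280)]]
    print("z",z,[p.round(4).tolist() for p in P],[np.linalg.norm(P[0]-P[1]).round(4),np.linalg.norm(P[1]-P[2]).round(4)],"centre",((P[0]+P[2])/2).round(4),
     "yaw e1 (to -x gun)",np.degrees(np.arctan2(*(P[1]-P[0])[::-1])).round(1),"e2",np.degrees(np.arctan2(*(P[2]-P[1])[::-1])).round(1))
b=f((196,323),.166); t=f((258,308),.152); print("brass",b.round(4),"trig",t.round(4),"diff",(t-b).round(4),np.degrees(np.arctan2(*(t-b)[::-1])).round(1))
t=lambda u,v:(135+u/3,140+v/3); print("top brass",plane("top",*t(660,137),.166).round(4))
```

```text
z 0.0 [[0.5238, -0.3353], [0.5152, -0.2464], [0.604, -0.2367]] [np.float64(0.0893), np.float64(0.0893)] centre [ 0.5639 -0.286 ] yaw e1 (to -x gun) 95.6 e2 6.3
z 0.01 [[0.5218, -0.3322], [0.5133, -0.2453], [0.6002, -0.2357]] [np.float64(0.0873), np.float64(0.0874)] centre [ 0.561 -0.284] yaw e1 (to -x gun) 95.6 e2 6.3
brass [ 0.561  -0.2958] trig [ 0.5602 -0.2621] diff [-0.0008  0.0337] 91.4
top brass [ 0.5614 -0.2997  0.166 ]
```

```bash
python3 -m crank '[{"gripper":85,"travel":[0,0,0],"twist":[0,0,-0.097]},{"gripper":85,"travel":[0,0,0],"twist":[0,0,-0.097]},{"gripper":85,"travel":[0,0,0],"twist":[0,0,0]}]'; python3 -c "
from h import *
plan((.5615,-.2905,.22),186)"
```

```text
time: 38.98
ee_pos: [0.4993, -0.1992, 0.3169]
tcp_rot: [180.0, -0.1, -173.9]
wrist_force: [0.0, 0.6, -0.2]
opening: 0.0847
grasp_force: 0.0
t 38.98 p [ 0.4993 -0.1992  0.3169] rot [ 1.800e+02 -1.000e-01 -1.739e+02] op 84.7 F [ 0.   0.6 -0.2] q [-22.   6.  21. 105.  -0. -28.]
twist [ 0.001 -0.002  0.001] rows 1 [ 0.001 -0.002  0.001] shift [-52.3 -97.3  96.9]
```

```bash
python3 -m crank '[{"gripper":85,"travel":[-17.5,-32.4,0],"twist":[0,0,0]},{"gripper":85,"travel":[-17.5,-32.4,0],"twist":[0,0,0]},{"gripper":85,"travel":[-17.5,-32.4,0],"twist":[0,0,0]},{"gripper":85,"travel":[0,0,35],"twist":[0,0,0]},{"gripper":85,"travel":[0,0,35],"twist":[0,0,0]},{"gripper":85,"travel":[0,0,27],"twist":[0,0,0]},{"gripper":85,"travel":[0,0,0],"twist":[0,0,0]},{"gripper":85,"travel":[0,0,0],"twist":[0,0,0]}]'
python3 - <<'E'
from h import *
plan((.5615,-.2905,.121),186)
im=bot.camera("wrist"); cv2.imwrite("pics/w10.png",im[:,:,::-1]); c=bot.calibration("wrist")
np.save("pics/w10.npy",np.array(c["camera_from_world"]))
crop(im,100,100,420,340,2.2,"pics/w10c.png")
g=np.radians(96.); X=-np.array([np.cos(g),np.sin(g)])
for x,z in [(12,.166),(-22,.152),(23,.156)]:
    q=np.array([.561,-.2858])+X*x/1000; print(x,((proj("wrist",(*q,z),c)-100)*2.2).round(0))
E
```

```text
time: 39.98
ee_pos: [0.5615, -0.291, 0.2216]
tcp_rot: [-180.0, -0.0, -174.0]
wrist_force: [0.5, 0.3, 0.6]
opening: 0.0851
grasp_force: 0.0
t 39.98 p [ 0.5615 -0.291   0.2216] rot [-180.   -0. -174.] op 85.1 F [0.5 0.3 0.6] q [-27.  17.  22.  96.  -0. -33.]
twist [-0. -0.  0.] rows 1 [-0. -0.  0.] shift [ -0.    0.5 100.6]
12 [328. 242.]
-22 [429. 228.]
23 [297. 232.]
```

View pics/w10c.png

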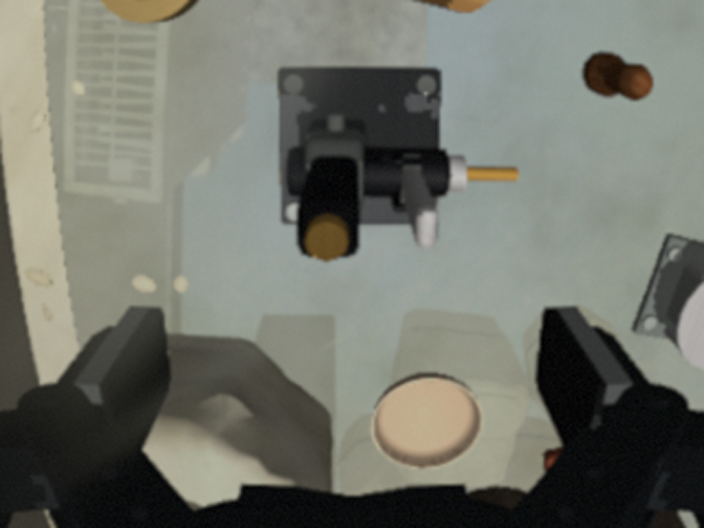

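Brass top at crop (327,238) and trigger tip at about (427,235) match the predictions, and the gun is square to the fingers. I'll descend and close gently.

```bash
python3 -m crank '[{"gripper":85,"travel":[0.5,0.5,25],"twist":[0,0,0]},{"gripper":85,"travel":[0,0,25],"twist":[0,0,0]},{"gripper":85,"travel":[0,0,25],"twist":[0,0,0]},{"gripper":85,"travel":[0,0,25],"twist":[0,0,0]},{"gripper":85,"travel":[0,0,0],"twist":[0,0,0]}]' 30
python3 -m crank '[{"gripper":60,"travel":[0,0,0],"twist":[0,0,0]},{"gripper":46,"travel":[0,0,0],"twist":[0,0,0]},{"gripper":42,"travel":[0,0,0],"twist":[0,0,0]},{"gripper":40,"travel":[0,0,0],"twist":[0,0,0]},{"gripper":40,"travel":[0,0,0],"twist":[0,0,0]}]'
```

```text
time: 40.65
ee_pos: [0.5601, -0.2905, 0.1198]
tcp_rot: [179.9, -0.2, -174.0]
wrist_force: [1.0, 0.1, 0.4]
opening: 0.0849
grasp_force: 0.0
time: 41.28
ee_pos: [0.5612, -0.2906, 0.1223]
tcp_rot: [-180.0, 0.1, -174.0]
wrist_force: [-0.7, 3.0, 4.9]
opening: 0.0403
grasp_force: 6.6
```

```bash
python3 -m crank '[{"gripper":37,"travel":[0,0,0],"twist":[0,0,0]},{"gripper":35,"travel":[0,0,0],"twist":[0,0,0]},{"gripper":33,"travel":[0,0,0],"twist":[0,0,0]},{"gripper":30,"travel":[0,0,0],"twist":[0,0,0]},{"gripper":30,"travel":[0,0,0],"twist":[0,0,0]}]'
```

```text
time: 41.9
ee_pos: [0.5614, -0.2923, 0.1228]
tcp_rot: [-179.8, 0.1, -174.0]
wrist_force: [0.4, -4.3, 5.5]
opening: 0.0361
grasp_force: 28.7
```

```bash
python3 -m crank '[{"gripper":25,"travel":[0,0,0],"twist":[0,0,0]},{"gripper":25,"travel":[0,0,0],"twist":[0,0,0]},{"gripper":25,"travel":[0,0,0],"twist":[0,0,0]},{"gripper":25,"travel":[0,0,0],"twist":[0,0,0]}]' 60
for i in 1; do python3 -c "
from h import *
im=bot.camera('wrist'); cv2.imwrite('pics/w11.png',im[:,:,::-1]); state()"; done
python3 -m crank '[{"gripper":25,"travel":[0,0,0],"twist":[0,0,0]},{"gripper":25,"travel":[0,0,0],"twist":[0,0,0]},{"gripper":25,"travel":[0,0,0],"twist":[0,0,0]},{"gripper":25,"travel":[0,0,0],"twist":[0,0,0]},{"gripper":25,"travel":[0,0,0],"twist":[0,0,0]},{"gripper":25,"travel":[0,0,0],"twist":[0,0,0]},{"gripper":25,"travel":[0,0,0],"twist":[0,0,0]},{"gripper":25,"travel":[0,0,0],"twist":[0,0,0]},{"gripper":25,"travel":[0,0,0],"twist":[0,0,0]},{"gripper":25,"travel":[0,0,0],"twist":[0,0,0]},{"gripper":25,"travel":[0,0,0],"twist":[0,0,0]},{"gripper":25,"travel":[0,0,0],"twist":[0,0,0]}]'
```

```text
time: 42.4
ee_pos: [0.5615, -0.2928, 0.1229]
tcp_rot: [-179.8, 0.1, -174.1]
wrist_force: [0.4, -9.3, 5.9]
opening: 0.0353
grasp_force: 57.7
t 42.45 p [ 0.5615 -0.2927  0.1229] rot [-1.798e+02  1.000e-01 -1.741e+02] op 34.8 F [ 0.4 -8.1  6.7] q [-27.  15.  10.  84.  -0. -33.]
time: 43.95
ee_pos: [0.5615, -0.2927, 0.1229]
tcp_rot: [-179.8, 0.1, -174.1]
wrist_force: [0.2, -9.5, 6.7]
opening: 0.0352
grasp_force: 57.7
```

View pics/w11.png

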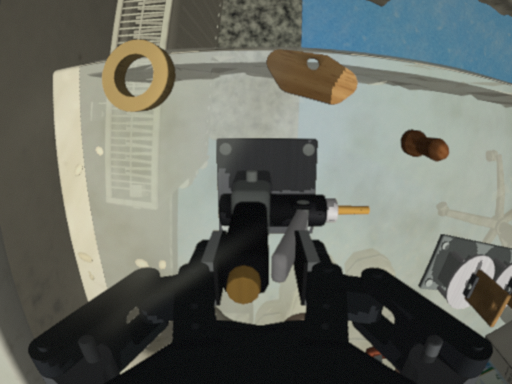

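The trigger (tip at about (282,272)) is pressed in against the handle between the pads. I'll hold for another 1.5 s+ and then let go.

```bash
python3 -m crank '[{"gripper":25,"travel":[0,0,0],"twist":[0,0,0]},{"gripper":25,"travel":[0,0,0],"twist":[0,0,0]},{"gripper":25,"travel":[0,0,0],"twist":[0,0,0]},{"gripper":25,"travel":[0,0,0],"twist":[0,0,0]},{"gripper":25,"travel":[0,0,0],"twist":[0,0,0]},{"gripper":25,"travel":[0,0,0],"twist":[0,0,0]},{"gripper":25,"travel":[0,0,0],"twist":[0,0,0]},{"gripper":25,"travel":[0,0,0],"twist":[0,0,0]},{"gripper":25,"travel":[0,0,0],"twist":[0,0,0]},{"gripper":25,"travel":[0,0,0],"twist":[0,0,0]},{"gripper":25,"travel":[0,0,0],"twist":[0,0,0]},{"gripper":25,"travel":[0,0,0],"twist":[0,0,0]}]'
python3 -m crank '[{"gripper":60,"travel":[0,0,0],"twist":[0,0,0]},{"gripper":85,"travel":[0,0,0],"twist":[0,0,0]},{"gripper":85,"travel":[0,0,0],"twist":[0,0,0]},{"gripper":85,"travel":[0,0,0],"twist":[0,0,0]},{"gripper":85,"travel":[0,0,-35],"twist":[0,0,0]},{"gripper":85,"travel":[0,0,-45],"twist":[0,0,0]},{"gripper":85,"travel":[0,0,-45],"twist":[0,0,0]},{"gripper":85,"travel":[0,0,-45],"twist":[0,0,0]},{"gripper":85,"travel":[30,30,-10],"twist":[0,0,0]},{"gripper":85,"travel":[30,30,0],"twist":[0,0,0]},{"gripper":85,"travel":[0,0,0],"twist":[0,0,0]},{"gripper":85,"travel":[0,0,0],"twist":[0,0,0]}]'
python3 - <<'E'
from h import *
state(); im=bot.camera("wrist"); crop(im,60,60,512,330,1.7,"pics/w12c.png")
E
```

```text
time: 45.45
ee_pos: [0.5615, -0.2927, 0.123]
tcp_rot: [-179.8, 0.1, -174.0]
wrist_force: [-0.5, -9.6, 6.5]
opening: 0.0351
grasp_force: 57.7
time: 46.95
ee_pos: [0.495, -0.2377, 0.3007]
tcp_rot: [-180.0, -0.0, -174.0]
wrist_force: [-0.5, 0.4, -0.5]
opening: 0.0847
grasp_force: 0.0
t 46.95 p [ 0.495  -0.2377  0.3007] rot [-180.   -0. -174.] op 84.7 F [-0.5  0.4 -0.5] q [-26.   7.  20. 103.  -0. -32.]
```

View pics/w12c.png

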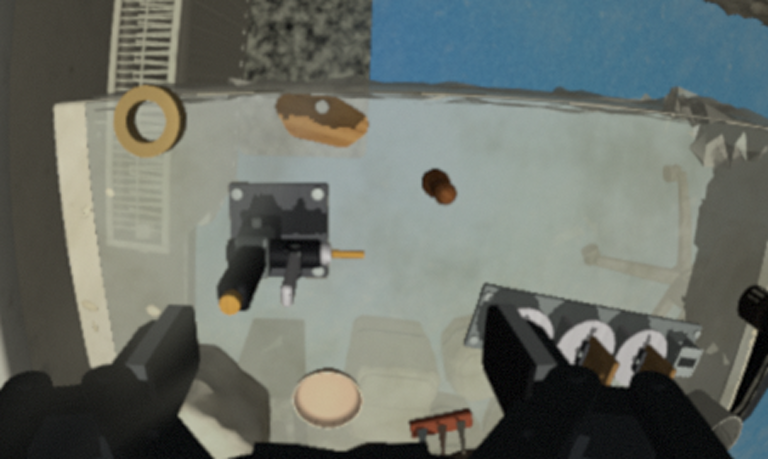

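The trigger has sprung back upright (tip (288,295)), the stamp stands at (438,187), and the carriers are on their posts at the lower right. I'll hand the job in.

```bash
python3 -c "
from workcell import bot
print(bot.job_done())"
```

```text
the job is handed in; nothing more can be done
None
```

I moved the one stamp to the table, locked all three carriers on posts 0–2, held the blow gun trigger in for over 3 s and let it spring back, then handed the job in at about 47 s; no verdict came back.

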